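Reset the notched stop of a labelling bed and load the tub

TASK

Change the labelling bed over for the small tub: take the stop by its knob, lift it out of its notch, move it along and drop it fully into the notch that the raised arrow-shaped pointer points at. Then stand the small tub upright on the white bed, close up against the stop's blade on the side away from the upright end plate, and let go. Handle the thin-walled tub gently: no hard squeeze, no bump against the stop, set it down rather than drop it; and leave the other things on the table where they are.

Things in the scene. Friction and masses are not known exactly. Their poses are not given: they have to be found in the camera images.
- jig: Labelling bed, fixed to the table: grey base plate 225 x 340 mm. Origin on the table, z up; y runs along bed and rail. From -x to +x it carries the white bed, the notched rail, a guide bar at x = 88 mm between two posts (56 mm high) at y = +-142, and a ledge (x 105..145) with one black plastic tag per notch.
- pointer: The raised tag: black arrow-shaped block 42 mm long, 26 mm high, 25 mm over its head, head towards the rail, fixed on the ledge level with one notch (any but the middle one). Origin: underside, on that notch's centre line (same jig y); axes as the jig's. The four other tags are flat 20 x 20 x 4 mm squares at the other notches.
- knob (a point): Centre of the stop's knob: black block 44 mm (jig x) by 24 mm (y) by 27 mm high, at jig x = 55 mm, 86.5 mm above the table when seated. Axes as the jig's. Below it is a grey head as wide in y (z 63..73 mm); beside its y faces nothing stands above 56 mm. The stop is captive: it only slides along y and lifts straight up. It weighs 2.5 N and falls by itself when let go.
- stop_face (a point): Point on the -y face of the stop's steel blade, on the bed's centre line, 46 mm above the table when seated; axes as the jig's. The blade is 8 mm thick, hangs from the stop over the bed (jig x -54..+41 mm, z 26..66 mm when seated) and moves with the knob. The face lies 4 mm from the knob's centre in y.
- stop_slide (a joint): Position of the stop along the rail, m, growing along jig y, range +-0.1; 0 at the middle notch, where it starts (+-1 mm). Slides with under 1 N of friction once lifted.
- stop_lift (a joint): Height of the stop above its seat, m: 0 fully down in a notch, 0.014 standing on the teeth, 0.032 highest. Its 10 mm wide tongue must be raised at least 14 mm (better 20) to pass the teeth; let go over a tooth, it stays up on the tooth.
- rail (a point): Middle of the aluminium rail's middle notch, on the notch floor 35 mm above the table, at jig x = 55 mm; axes as the jig's. The rail is 20 mm wide (x), 270 mm long, its top 49 mm above the table. Five notches lie at y = -90, -45, 0, +45, +90 mm from here, each 13 mm wide, 14 mm deep, with rounded mouths (6 mm radius) between flat-topped teeth.
- bed (a point): Point on the white bed's flat top, 15 mm above the table, on the bed's centre line (jig x = -21.5 mm), level with the middle notch; axes as the jig's. From here the bed reaches +-48 mm in x and -190..+120 mm in y. An upright steel end plate, 54 mm above the bed, closes it at y = +121..129; the -y end is open.
- tub: The small tub: white closed round plastic tub, 64 mm diameter, 90 mm high, 0.12 to 0.28 kg, the smallest tub on the table. Stands on the table left of the jig. Origin: centre of its underside, z up. Thin-walled: grip with 5 to 20 N, not more.
- big_tub1: Bystander: white tub, 100 mm diameter, 115 mm high. Origin under its centre.
- big_tub2: Bystander: white tub, 100 mm diameter, 115 mm high. Origin under its centre.
- bottle1: Bystander: white bottle, 110 mm diameter, 220 mm high. Origin under its centre.
- bottle2: Bystander: white bottle, 110 mm diameter, 220 mm high. Origin under its centre.
- roll: Bystander: lying label roll, 96 mm diameter, 40 mm high. Origin under its centre.
- lid: Bystander: loose white lid lying flat, 100 mm diameter, 14 mm thick. Origin under its centre.
- scoop: Bystander: white plastic scoop spoon, 160 mm long, lying on the table.

How it is judged:
On the way, in this order (a step that is already met when the one before it is completed fails the run):
1. the stop is lifted clear of its notch (value of joint stop_lift above 0.0135 m), for 0.05 s.
2. the stop is fully down in the notch at the pointer (value of joint stop_lift below 0.003 m and y of knob in the frame of pointer between -0.006 and 0.006 m), for 0.2 s.
3. the tub stands on the bed close against the blade (y of tub in the frame of stop_face between -0.042 and -0.028 m and x of tub in the frame of bed between -0.02 and 0.02 m and z of tub in the frame of bed between -0.003 and 0.004 m and angle between tub's own z axis and vertical below 0.07 rad), for 0.2 s.
At the end, for the whole second after the job is handed in: The stop is fully down (within 3 mm) in the notch at the pointer (within 6 mm along the rail); the tub stands upright (within 4 degrees) and at rest on the bed, its side within 10 mm of the blade's face on the side away from the end plate, within 20 mm of the bed's centre line (all of step 2 and all of step 3 and linear speed of tub below 0.01 m/s and velocity of joint stop_lift below 0.01 m/s); the robot touches nothing.
It fails at once if the tub is squeezed with more than about 25 N a finger (contact force between the fingers and tub above 50 N).
It fails at once if the tub is bumped against the stop with more than 20 N (contact force between tub and stop_lift above 20 N).
It fails at once if the tub is banged or pressed on the bed with more than 35 N (contact force between tub and jig above 35 N).
It fails at once if the tub is dropped (falls free by more than about 10 mm) (linear speed of tub above 0.45 m/s and contact force between the fingers and tub below 0.1 N).
It fails at once if another thing on the table is moved by more than 20 mm (distance of any of big_tub1, big_tub2, bottle1, bottle2, roll, lid, scoop from where it was at the start of the episode above 0.02 m).
It also fails if it takes over 58 s, if anything falls off the work surface, if the arm or the gripper's body presses on something with over 40 N, if the wrist force passes 120 N, or if a joint passes its speed limit or range.

ROBOT

A 7-joint arm with a two-finger parallel gripper is mounted at the origin on the work surface. World frame = base frame: x ahead of the robot, y to its left, z up, the work surface at z = 0. Lengths are in m, angles in rad, forces in N, time in s.
With the tool pointing down it reaches from about 0.425 to 0.875 m from the base axis. Payload 4.7 kg.
Tool frame: the origin (TCP) lies at the very end of the fingers, on their centre line; the grasp point (between the pads) lies 19 mm behind it; z points along the fingers, y is the direction in which the jaws open and shut (so a half turn about z gives the same grasp; the last joint's range is limited). The gripper opens to 87 mm and grips with 3 to 60 N. Pads are 19 mm wide; open, the fingers measure 117 mm over their backs; the gripper's body (75 mm by 190 mm) begins 51 mm behind the grasp point.
Start: joints at [-1.25, 0.321, -0.07, 1.45, 0.023, 1.371, -0.057], TCP at [0.196, 0.62, 0.188] pointing down, gripper open.
Joint ranges: [-2.86, 2.86], [-0.3, 2.09], [-1.38, 1.24], [0.06, 2.45], [-1.56, 4.7], [0.09, 2.05], [-2.69, 2.69]. Speed limits (rad/s): [2.57, 2.57, 3.14, 3.14, 3.14, 3.14, 3.14].

INTERFACE

Orientations are given as a rotation vector (axis times angle).
In Python, from bench import r gives the robot as it stands. The module is installed in compiled form; this text tells all that it offers.
- The arm moves only by the tool servo_tool, never from a script. Its argument "increments" is a list of rows, each a list of 7 numbers: the turn, a rotation vector about the tool's x, y, z in units of 8 degrees (1.0 is 8 degrees), then the shift along the tool's x, y, z in units of 25 mm (1.0 is 25 mm), then the opening, from -1 (shut) to 1 (fully open), so that 0 is half open. A call has 1 to 10 rows; each row shifts and turns the pose as measured when the row begins, along the tool's axes as they then stand; what a row does not reach is not made up. A row lasts 1/8 s, in which the tool goes at most 62.5 mm and 10.7 degrees, less where a joint would pass 70% of its speed; a pose out of reach is approached as far as the arm can. A call is refused whole if a number of a shift passes 1 or a number of a turn 1, either way. A call with a gripper value outside its range is refused whole. The fingers move at their own pace and stop on an object; "force" is the grip in N (left out, the last holds). Time passes only in rows, so rows that do not move let the fingers close. It gives the time, the measured TCP pose, the force and the opening at its end, in the units of the state.
- r.get_state(): the state, without advancing time (a new reading comes with each control period).
- r.snapshot(name): name is "side" or "top" or "wrist"; returns (picture, depth): 400x640x3 uint8, red, green, blue; 400x640 float32, m along the optical axis (not along the pixel's ray), 0 where there is no reading.
- r.get_calibration(name): a dict with "fx", "fy", "cx", "cy" (pixels), "dist_coeffs" ([k1, k2, p1, p2, k3] as OpenCV has them; the pictures are not rectified), "R" (3x3) and "t" (3): a world point X has camera coordinates R X + t. Camera axes: x right, y down, z forward; pixel columns grow to the right and rows downward; lengths in m; the calibration is good to about 2 mm. A picture is of the moment at which its call begins: read the wrist's pose just before it. get_calibration takes no time and is no camera call; for the wrist camera it gives the pose at the moment of the call.
- r.close_job(): hands the job in, once; it reports no verdict.
The state is a dict: "t": time; "joint_pos": joint angles; "dq": joint speeds; "joint_efforts": joint torques, N m; "tool_pos": TCP position; "ee_rot": TCP orientation; "ft_force": force on the tool from outside, world axes, zero at the start; "torque": the same for the moment, N m; "gripper_width": finger opening in m.
Only numpy, scipy, OpenCV 4.12 (cv2) and the standard library are available. Lean on these libraries where they do the work, as an engineer would, in place of code of your own. Each camera call takes 0.05 s, during which the arm holds its last target.

## Working session

There is one attempt and no reset: what is moved stays moved. The work goes in short steps, Python scripts to look and compute and a tool call to move; the robot and the scene stay as the last step left them, time stands still between calls to the robot, and variables do not carry over. Pictures are saved under pics/ and viewed, and the job is handed in when it is done.

Besides the shell and the picture viewer there is one more tool, called after ">>>" as a command line: name --pt "numbers of a row" for each row, then --argument value for the rest. servo_tool: Moves the arm, as the interface text tells. Its arguments: {"type":"object","properties":{"increments":{"type":"array","items":{"type":"array","items":{"type":"number"}}},"force":{"type":"number"}},"required":["increments"]}

```bash
mkdir -p pics; cat > h.py <<'E'
import numpy as np, cv2
from bench import r
from scipy.spatial.transform import Rotation as Ro
def cal(n):
    c=r.get_calibration(n); K=np.array([[c['fx'],0,c['cx']],[0,c['fy'],c['cy']],[0,0,1.]])
    return K,np.array(c['dist_coeffs'],float),np.array(c['R']),np.array(c['t'])
def ray(n,uv,c=None):
    K,d,R,t=c or cal(n); p=cv2.undistortPoints(np.array(uv,float).reshape(-1,1,2),K,d).reshape(-1,2)
    D=np.c_[p,np.ones(len(p))]@R; return -R.T@t,D
def plane(n,uv,z,c=None):
    o,D=ray(n,uv,c); return o+D*((z-o[2])/D[:,2])[:,None]
def proj(n,X,c=None):
    K,d,R,t=c or cal(n); return cv2.projectPoints(np.array(X,float).reshape(-1,3),cv2.Rodrigues(R)[0],t,K,d)[0].reshape(-1,2)
def cloud(n,dep,c=None):
    # world point for every pixel
    K,d,R,t=c or cal(n); h,w=dep.shape; u,v=np.meshgrid(np.arange(w),np.arange(h))
    p=cv2.undistortPoints(np.c_[u.ravel(),v.ravel()].astype(float).reshape(-1,1,2),K,d).reshape(-1,2)
    P=(np.c_[p,np.ones(len(p))]*dep.reshape(-1,1)-t)@R
    P[dep.ravel()==0]=np.nan; return P.reshape(h,w,3)
def snap(n,tag):
    c=cal(n); im,dp=r.snapshot(n); cv2.imwrite(f'pics/{tag}.png',im[:,:,::-1]); np.savez(f'pics/{tag}.npz',im=im,dp=dp,R=c[2],t=c[3],K=c[0],d=c[1]); return im,dp,c
def load(tag):
    f=np.load(f'pics/{tag}.npz'); return f['im'],f['dp'],(f['K'],f['d'],f['R'],f['t'])
E
python3 - <<'E'
from h import *
for n in ['top','side','wrist']:
    im,dp,c=snap(n,n+'0'); print(n,-c[2].T@c[3],c[2][2],c[0][0,0],(dp>0).mean())
s=r.get_state(); print({k:np.round(v,4) for k,v in s.items()})
E
```

```text
top [ 0.29579388 -0.04967895  1.34657139] [ 0.18459078  0.0031869  -0.9828103 ] 402.17972750159936 0.9960703125
side [ 0.35259256 -1.18847512  0.75486096] [ 0.13603424  0.85362508 -0.50281101] 450.5508054474372 0.9958515625
wrist [0.12678875 0.64007525 0.38349912] [ 0.25680965 -0.08210407 -0.96296819] 310.36805634566923 0.99616796875
{'t': np.float64(0.15), 'joint_pos': array([-1.2499,  0.3216, -0.0701,  1.4514,  0.0226,  1.3708, -0.0569]), 'dq': array([-0.0005, -0.0019, -0.0011, -0.0027,  0.0005,  0.0002,  0.0007]), 'joint_efforts': array([-2.00000e-04, -4.91790e+01, -4.04700e-01, -3.12883e+01,
       -6.40000e-02,  4.02000e-02,  1.00000e-04]), 'tool_pos': array([0.1962, 0.6192, 0.187 ]), 'ee_rot': array([-4.8000e-01, -3.1046e+00,  2.2000e-03]), 'ft_force': array([ 0.5716, -0.263 ,  0.3094]), 'torque': array([ 0.006 , -0.0303, -0.0159]), 'gripper_width': np.float64(0.0869)}
```

View pics/top0.png

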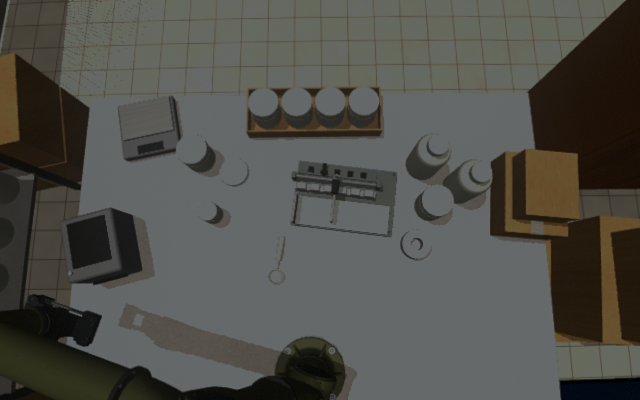

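View pics/side0.png

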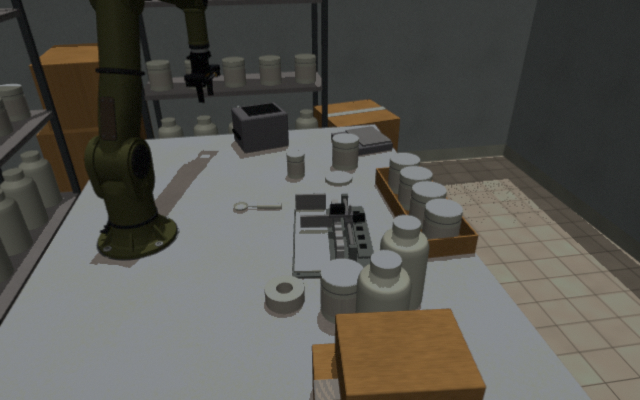

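View pics/wrist0.png

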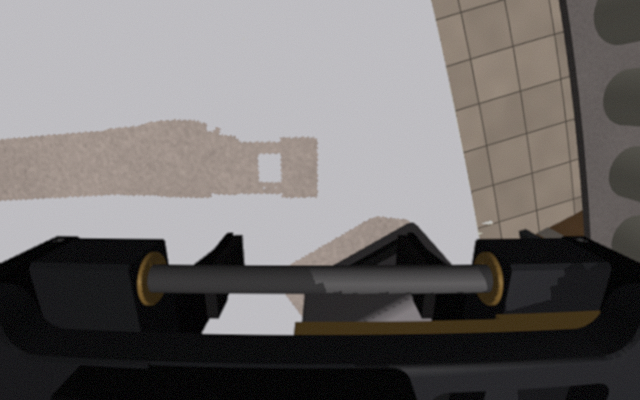

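```bash
python3 - <<'E'
from h import *
for n,b in [('top0',(180,130,480,300)),('side0',(270,140,420,300))]:
    im,dp,c=load(n); x0,y0,x1,y1=b; k=im[y0:y1,x0:x1][:,:,::-1].astype(float)/255
    s=800//(x1-x0) if n=='top0' else 3
    s=min(800/(x1-x0),600/(y1-y0)); k=cv2.resize((k**0.5*255).astype(np.uint8),None,fx=s,fy=s,interpolation=cv2.INTER_CUBIC)
    cv2.imwrite(f'pics/{n}z.png',k); print(s)
im,dp,c=load('top0'); P=cloud('top',dp,c)
# tub
m=(P[...,2]>0.08)&(P[...,2]<0.1)
n,l,st,ce=cv2.connectedComponentsWithStats(m.astype(np.uint8))
for i in range(1,n):
    if st[i,4]>60: print(i,st[i],ce[i],np.nanmedian(P[l==i],axis=0))
E
```

```text
2.6666666666666665
3.75
1 [600  22  40 122 546] [612.84798535  86.78937729] [ 0.92562019 -1.05079382  0.09031918]
2 [283 107  29  14  63] [297.92063492 116.11111111] [0.82220509 0.02962462 0.08857542]
3 [348 107  28  13  69] [359.34782609 115.23188406] [ 0.82157021 -0.16943487  0.08976257]
4 [252 108  27  13  71] [267.04225352 116.11267606] [0.82336058 0.1297595  0.09043752]
5 [315 108  30  12  70] [329.88571429 115.47142857] [ 0.82292415 -0.07760539  0.0882607 ]
11 [410 151  27  24  68] [418.79411765 166.79411765] [ 0.63758809 -0.35511763  0.09026921]
12 [499 154   5  79 220] [501.04545455 193.30909091] [ 0.55518089 -0.62186541  0.09020033]
15 [449 170  23  30  81] [455.20987654 188.9382716 ] [ 0.56594776 -0.46769674  0.09008441]
21 [197 201  21  20 334] [206.97005988 210.33832335] [0.51181901 0.31998731 0.08994992]
22 [120 211  12  61 174] [125.72413793 243.04022989] [0.40622767 0.57451576 0.09002472]
35 [297 355  32  14  65] [313.93846154 359.07692308] [ 0.06123618 -0.01754213  0.0848305 ]
```

View pics/top0z.png

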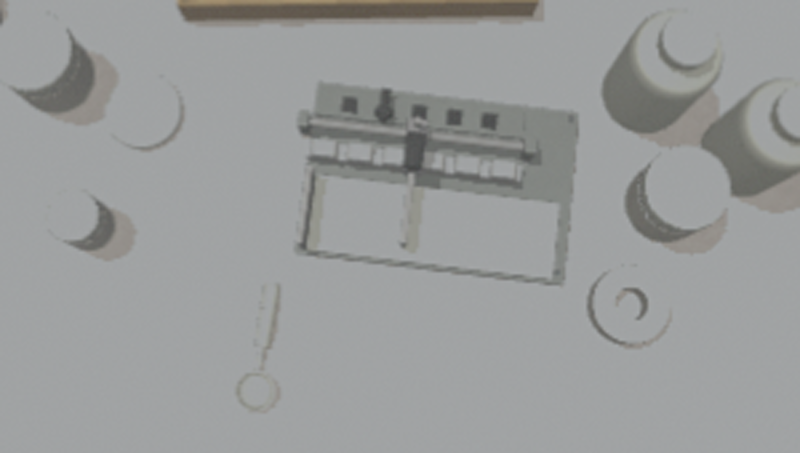

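View pics/side0z.png

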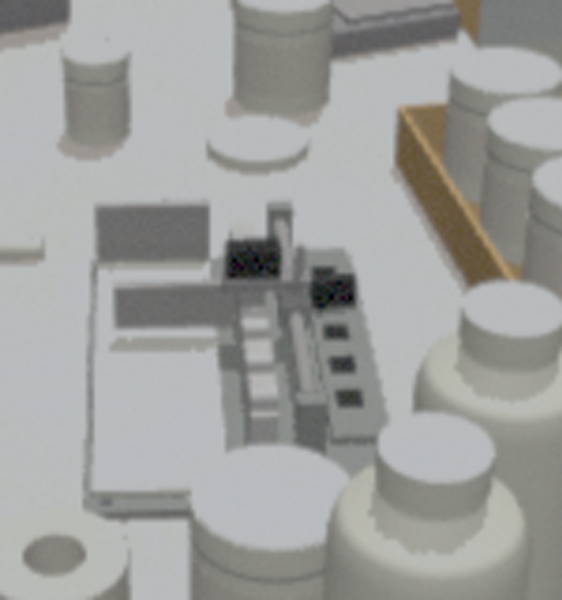

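```bash
python3 - <<'E'
from h import *
im,dp,c=load('top0'); P=cloud('top',dp,c)
g=im.max(2); sub=np.zeros(g.shape,np.uint8); sub[155:240,285:405]=1
m=((g<60)&(sub>0)).astype(np.uint8)
print(np.percentile(g[155:240,285:405],[1,5,20,50,90]))
for th in (30,45,60):
    m=((g<th)&(sub>0)).astype(np.uint8); n,l,st,ce=cv2.connectedComponentsWithStats(m)
    for i in range(1,n):
        if st[i,4]>8: print(th,st[i],ce[i].round(1),np.nanmedian(P[l==i],axis=0).round(4))
# tub circle at top plane z=.09
m=((P[...,2]>0.083)&(P[...,2]<0.097)).astype(np.uint8); m[:, :190]=0; m[:,225:]=0;m[:195]=0;m[225:]=0
cn=max(cv2.findContours(m,cv2.RETR_EXTERNAL,cv2.CHAIN_APPROX_NONE)[0],key=len)
W=plane('top',cn.reshape(-1,2),0.09,c); (cc,rr)=cv2.minEnclosingCircle(W[:,:2].astype(np.float32)); print('tub',cc,rr, W.min(0),W.max(0))
print(P[203:222:3,200:216:4,2].round(3))
# knob by height
m=((P[...,2]>0.09)&(P[...,2]<0.11)).astype(np.uint8); m[:155]=0;m[240:]=0;m[:,:285]=0;m[:,405:]=0
n,l,st,ce=cv2.connectedComponentsWithStats(m)
for i in range(1,n):
  if st[i,4]>10: print('knob',st[i],ce[i],np.nanmean(P[l==i],axis=0))
E
```

```text
[ 28.  45.  70. 104. 106.]
30 [321 164   6  12  31] [324.  170.5] [ 0.6466 -0.0542  0.04  ]
30 [309 167   4   5  13] [310.8 168.9] [ 0.6624 -0.0098  0.0191]
30 [335 170   4   4  10] [336.8 171.4] [ 0.6521 -0.0984  0.0196]
30 [349 172   3   4  12] [350.  173.5] [ 0.6447 -0.1426  0.0198]
30 [361 173   5   5  19] [363.1 174.8] [ 0.6392 -0.1871  0.0187]
30 [332 180   7  14  67] [335.3 186.2] [ 0.584  -0.0885  0.0993]
45 [320 164   8  13  68] [324.1 170.6] [ 0.6489 -0.0542  0.0379]
45 [308 166   6   7  31] [310.8 169.2] [ 0.6621 -0.0098  0.0192]
45 [335 169   5   6  24] [337.1 171.5] [ 0.6521 -0.0985  0.0192]
45 [348 171   5   6  30] [350.  173.5] [ 0.6447 -0.1425  0.0199]
45 [361 172   6   7  29] [363.2 175. ] [ 0.6392 -0.1871  0.019 ]
45 [293 177   5   4  14] [295.1 178.5] [0.6268 0.043  0.0233]
45 [323 179  24  18 155] [335.1 188. ] [ 0.5793 -0.0885  0.0979]
45 [375 186   6   5  19] [377.3 188.4] [ 0.5894 -0.2318  0.0243]
45 [296 189  13   3  17] [301.6 189.7] [0.5897 0.0236 0.0201]
45 [310 191  11   2  16] [315.2 191.4] [ 0.5838 -0.0245  0.016 ]
45 [348 195  27   5  41] [361.4 196.9] 
[... 564 characters left out ...]
37.  187.6] [ 0.5919 -0.0947  0.0132]
60 [350 179   7   2   9] [353.1 179.2] [ 0.6267 -0.1527  0.0132]
60 [358 180   7   2   9] [361.3 180.2] [ 0.6232 -0.1801  0.0122]
60 [367 181   7   2   9] [370.1 181.2] [ 0.6187 -0.2111  0.0128]
60 [292 194   6  30  54] [295.2 209.6] [0.5209 0.0425 0.0336]
tub (0.5119763612747192, 0.3198584318161011) 0.03353433310985565 [0.47995655 0.28778353 0.09      ] [0.5414911  0.35254382 0.09      ]
[[0.088 0.088 0.092 0.089]
 [0.088 0.093 0.092 0.093]
 [0.092 0.09  0.085 0.092]
 [0.092 0.091 0.091 0.092]
 [0.09  0.088 0.087 0.093]
 [0.092 0.087 0.093 0.092]
 [0.003 0.003 0.068 0.058]]
knob [331 179   9  14 100] [334.65 185.66] [ 0.5843249  -0.08714521  0.09978732]
```

```bash
cat >> h.py <<'E'
TH=np.arctan2(-(0.6621-0.6392),0.1773)  # jig yaw
JX=np.array([np.cos(TH),np.sin(TH),0]); JY=np.array([-np.sin(TH),np.cos(TH),0])
def delta(pos,ydir):
    """tool-frame turn (8deg units) and shift (25mm units) to TCP pos with tool z down, tool y along ydir. shift in present and in final axes"""
    s=r.get_state(); R=Ro.from_rotvec(s['ee_rot']).as_matrix()
    y=np.array(ydir)/np.linalg.norm(ydir); z=np.array([0,0,-1.]); x=np.cross(y,z); T=np.c_[x,y,z]
    rv=Ro.from_matrix(R.T@T).as_rotvec(); d=np.array(pos)-s['tool_pos']
    print('t',round(float(s['t']),2),'tcp',s['tool_pos'].round(4),'w',round(float(s['gripper_width']),4),'ft',s['ft_force'].round(2),'q',s['joint_pos'].round(2))
    print('turn',(np.degrees(rv)/8).round(2),'shift now',(R.T@d/.025).round(2),'shift final axes',(T.T@d/.025).round(2))
E
python3 - <<'E'
from h import *
print(np.degrees(TH)); delta([0.584,-0.088,0.188],JY)
E
```

```text
-7.35955684077953
t 0.15 tcp [0.1962 0.6192 0.187 ] w 0.0869 ft [ 0.57 -0.26  0.31] q [-1.25  0.32 -0.07  1.45  0.02  1.37 -0.06]
turn [-0.01 -0.   -1.28] shift now [-23.33 -22.28  -0.  ] shift final axes [-19.01 -26.07  -0.04]
```

>>> servo_tool --pt "0 0 -0.2 -0.9 -0.95 0 1" --pt "0 0 -0.2 -0.9 -0.95 0 1" --pt "0 0 -0.2 -0.9 -0.95 0 1" --pt "0 0 -0.2 -0.8 -0.98 0 1" --pt "0 0 -0.2 -0.75 -1 0 1" --pt "0 0 -0.2 -0.75 -1 0 1" --pt "0 0 0 -0.75 -1 0 1" --pt "0 0 0 -0.75 -1 0 1" --pt "0 0 0 -0.75 -1 0 1" --pt "0 0 0 -0.75 -1 0 1"

```text
t: 1.4
tool_pos: [0.3464, 0.3303, 0.1836]
ee_rot: [-0.201, -3.132, 0.01]
ft_force: [0.5, -0.2, -0.9]
gripper_width: 0.087
```

```bash
python3 - <<'E'
from h import *
delta([0.584,-0.088,0.188],JY)
E
```

```text
t 1.4 tcp [0.3464 0.3303 0.1836] w 0.087 ft [ 0.53 -0.24 -0.92] q [-0.93 -0.04  0.11  1.86  0.01  1.32  0.62]
turn [-0.05 -0.02  0.  ] shift now [-11.56 -15.38  -0.11] shift final axes [-11.57 -15.38  -0.17]
```

>>> servo_tool --pt "0 0 0 -0.75 -1 0 1" --pt "0 0 0 -0.75 -1 0 1" --pt "0 0 0 -0.75 -1 0 1" --pt "0 0 0 -0.75 -1 0 1" --pt "0 0 0 -0.75 -1 0 1" --pt "0 0 0 -0.75 -1 0 1" --pt "0 0 0 -0.75 -1 0 1" --pt "0 0 0 -0.75 -1 0 1" --pt "0 0 0 -0.75 -1 0 1" --pt "0 0 0 -0.75 -1 0 1"

```text
t: 2.65
tool_pos: [0.5029, 0.048, 0.183]
ee_rot: [-0.2, -3.13, 0.01]
ft_force: [-0.1, 0.9, -1.3]
gripper_width: 0.0874
```

```bash
python3 - <<'E'
from h import *
delta([0.584,-0.088,0.16],JY)
snap('wrist','w1')
E
```

```text
t 2.65 tcp [0.5029 0.048  0.183 ] w 0.0874 ft [-0.12  0.87 -1.27] q [-0.62  0.01  0.48  1.82  0.    1.32  1.3 ]
turn [-0.05 -0.04  0.  ] shift now [-3.92 -4.97  0.93] shift final axes [-3.91 -4.98  0.92]
```

View pics/w1.png

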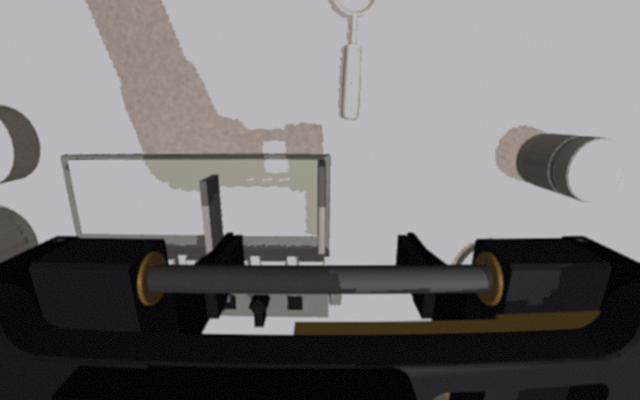

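>>> servo_tool --pt "0 0 0 -0.8 -1 0.1 1" --pt "0 0 0 -0.8 -1 0.1 1" --pt "0 0 0 -0.8 -1 0.2 1" --pt "0 0 0 -0.8 -1 0.2 1" --pt "-0.05 -0.04 0 -0.7 -0.98 0.2 1" --pt "0 0 0 0 0 0 1"

```text
t: 3.45
tool_pos: [0.5859, -0.0979, 0.1618]
ee_rot: [0.21, 3.134, -0.004]
ft_force: [-0.7, -0.2, 0.9]
gripper_width: 0.0873
```

```bash
python3 - <<'E'
from h import *
delta([0.584,-0.088,0.14],JY)
im,dp,c=snap('wrist','w2')
snap('side','s2')
E
```

```text
t 3.45 tcp [ 0.5859 -0.0979  0.1618] w 0.0873 ft [-0.73 -0.2   0.93] q [-0.41  0.24  0.62  1.65 -0.14  1.29  1.67]
turn [-0.02  0.   -0.04] shift now [0.13 0.38 0.87] shift final axes [0.13 0.38 0.87]
```

View pics/w2.png

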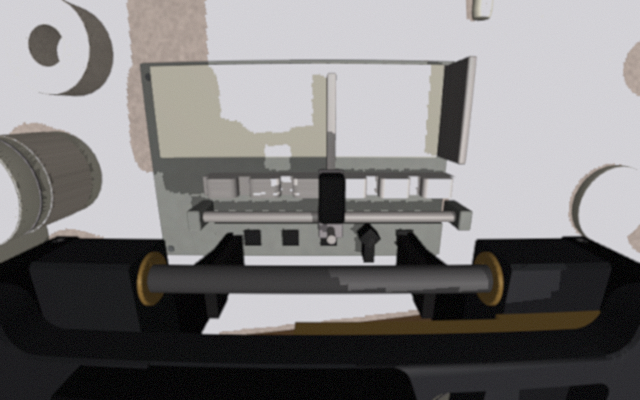

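View pics/s2.png

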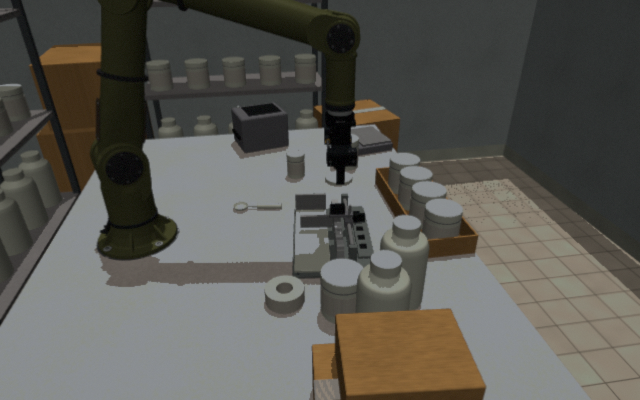

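```bash
python3 - <<'E'
from h import *
im,dp,c=load('w2'); P=cloud('wrist',dp,c); g=im.max(2)
for th in (30,45):
    m=(g<th).astype(np.uint8); m[:165]=0; m[263:]=0; m[:,:242]=0; m[:,395:]=0
    n,l,st,ce=cv2.connectedComponentsWithStats(m)
    for i in range(1,n):
        if st[i,4]>30: print(th,st[i],ce[i].round(1),np.nanmedian(P[l==i],axis=0).round(4))
m=((P[...,2]>0.094)&(P[...,2]<0.106)).astype(np.uint8); m[225:]=0; m[:,:300]=0;m[:,360:]=0; m[:160]=0
n,l,st,ce=cv2.connectedComponentsWithStats(m); i=1+st[1:,4].argmax()
cn=cv2.findContours((l==i).astype(np.uint8),cv2.RETR_EXTERNAL,cv2.CHAIN_APPROX_NONE)[0][0].reshape(-1,2)
W=plane('wrist',cn,0.1,c); re=cv2.minAreaRect(W[:,:2].astype(np.float32)); print('knob',st[i],re)
kn=np.array([*re[0],0]); 
for tag,uv,z in [('t1',(252,237.5),.0195),('t2',(290,237.5),.0195)]: print(tag,plane('wrist',[uv],z,c))
# bed/base corners: rear edge line
P0=plane('wrist',[(146,62),(446,62)],0.012,c); print(P0, np.degrees(np.arctan2(P0[1,0]-P0[0,0],P0[1,1]-P0[0,1])))
E
```

```text
30 [ 319  173   25   50 1203] [331.2 197.7] [ 0.5826 -0.0889  0.0996]
30 [358 224  20  14 116] [365.1 229.9] [ 0.6423 -0.0561  0.0332]
30 [362 243   4  15  36] [363.2 249.3] [ 0.6639 -0.0605  0.037 ]
45 [ 318  173   27   51 1252] [331.4 197.8] [ 0.5828 -0.0887  0.0996]
45 [357 223  22  38 454] [367.1 240.5] [ 0.6495 -0.0557  0.0406]
45 [245 230  15  15 209] [252.1 237.2] [ 0.6392 -0.1871  0.0189]
45 [283 231  15  14 205] [290.2 237.4] [ 0.6452 -0.1427  0.0189]
knob [ 318  175   28   49 1312] ((0.5839928388595581, -0.08884487301111221), (0.023196695372462273, 0.042907144874334335), 82.24903869628906)
t1 [[ 0.63940873 -0.18705166  0.0195    ]]
t2 [[ 0.64524242 -0.14264184  0.0195    ]]
[[ 0.43168689 -0.26482754  0.012     ]
 [ 0.4754874   0.04913856  0.012     ]] 7.941912028878356
```

```bash
sed -i 's/^TH=.*/TH=np.radians(-7.6)/' h.py; python3 - <<'E'
from h import *
delta([0.584,-0.0888,0.068],JY)
E
```

```text
t 3.55 tcp [ 0.586  -0.0943  0.1621] w 0.0869 ft [0.45 0.26 0.37] q [-0.41  0.24  0.61  1.65 -0.14  1.29  1.67]
turn [-0.    0.    0.02] shift now [0.11 0.21 3.76] shift final axes [0.11 0.21 3.77]
```

>>> servo_tool --pt "0 0 0 0.1 0.2 0.7 1" --pt "0 0 0 0 0 0.8 1" --pt "0 0 0 0 0 0.8 1" --pt "0 0 0 0 0 0.7 1" --pt "0 0 0 0 0 0.4 1" --pt "0 0 0 0 0 0 1"

```text
t: 4.3
tool_pos: [0.5816, -0.079, 0.0707]
ee_rot: [-0.187, -3.133, -0.007]
ft_force: [0.1, 0.1, -0.5]
gripper_width: 0.0869
```

```bash
python3 - <<'E'
from h import *
delta([0.584,-0.0888,0.068],JY)
snap('wrist','w3')
E
```

```text
t 4.3 tcp [ 0.5816 -0.079   0.0707] w 0.0869 ft [ 0.13  0.13 -0.54] q [-0.4   0.31  0.59  1.77 -0.19  1.12  1.7 ]
turn [ 0.03 -0.02  0.1 ] shift now [-0.14 -0.38  0.11] shift final axes [-0.15 -0.38  0.11]
```

View pics/w3.png

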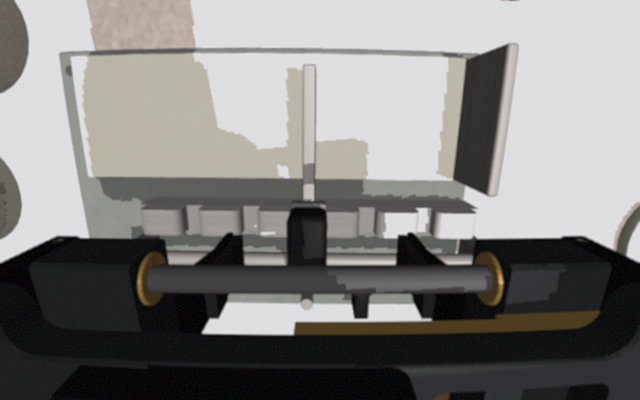

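>>> servo_tool --pt "0.03 0 0.1 -0.12 -0.35 0.1 1" --pt "0 0 0 0 0 0 1"

```text
t: 4.6
tool_pos: [0.5853, -0.0894, 0.0699]
ee_rot: [0.211, 3.134, -0.0]
ft_force: [-0.5, 0.1, 1.1]
gripper_width: 0.0867
```

```bash
python3 - <<'E'
from h import *
delta([0.584,-0.0888,0.068],JY)
E
```

```text
t 4.6 tcp [ 0.5853 -0.0894  0.0699] w 0.0867 ft [-0.5   0.11  1.14] q [-0.39  0.32  0.6   1.76 -0.2   1.12  1.7 ]
turn [-0.    0.   -0.01] shift now [0.05 0.02 0.08] shift final axes [0.05 0.02 0.08]
```

>>> servo_tool --pt "0 0 0 0 0 0.05 -1" --pt "0 0 0 0 0 0 -1" --pt "0 0 0 0 0 0 -1" --pt "0 0 0 0 0 0 -1" --pt "0 0 0 0 0 0 -1" --pt "0 0 0 0 0 0 -1" --force 30

```text
t: 5.35
tool_pos: [0.586, -0.0894, 0.0695]
ee_rot: [0.211, 3.132, 0.001]
ft_force: [0.6, 0.7, -0.2]
gripper_width: 0.035
```

```bash
python3 - <<'E'
from h import *
delta([0.584,-0.0888,0.068+.024],JY)
E
```

```text
t 5.35 tcp [ 0.586  -0.0894  0.0695] w 0.035 ft [ 0.56  0.73 -0.25] q [-0.39  0.32  0.59  1.76 -0.2   1.12  1.7 ]
turn [ 0.    0.02 -0.01] shift now [ 0.08  0.01 -0.9 ] shift final axes [ 0.08  0.01 -0.9 ]
```

>>> servo_tool --pt "0 0 0 0 0 0 -1" --pt "0 0 0 0 0 0 -1" --pt "0 0 0 0 0 0 -1"

```text
t: 5.72
tool_pos: [0.586, -0.0894, 0.0695]
ee_rot: [0.211, 3.132, 0.001]
ft_force: [0.4, -1.2, 0.4]
gripper_width: 0.0056
```

```bash
python3 - <<'E'
from h import *
delta([0.584,-0.0888,0.068+.024],JY)
E
```

```text
t 5.72 tcp [ 0.586  -0.0894  0.0695] w 0.0056 ft [ 0.38 -1.25  0.38] q [-0.39  0.32  0.59  1.76 -0.2   1.12  1.7 ]
turn [ 0.    0.02 -0.01] shift now [ 0.08  0.01 -0.9 ] shift final axes [ 0.08  0.01 -0.9 ]
```

```bash
python3 - <<'E'
from h import *
snap('wrist','w4')
im,dp,c=snap('side','s4')
k=im[120:280,260:430][:,:,::-1]; k=cv2.resize(((k/255.)**.6*255).astype(np.uint8),None,fx=3.7,fy=3.7,interpolation=cv2.INTER_CUBIC); cv2.imwrite('pics/s4z.png',k)
E
```

```text
(no output)
```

View pics/w4.png

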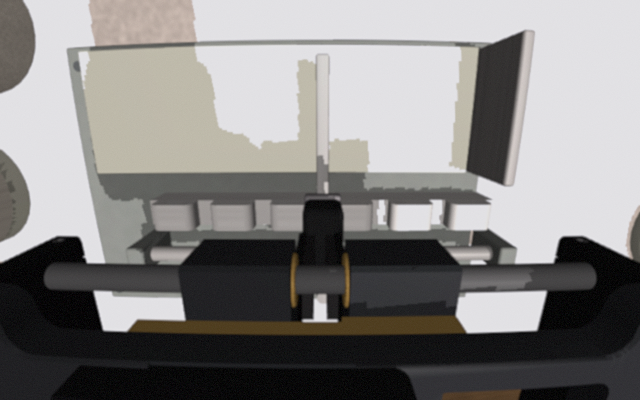

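View pics/s4z.png

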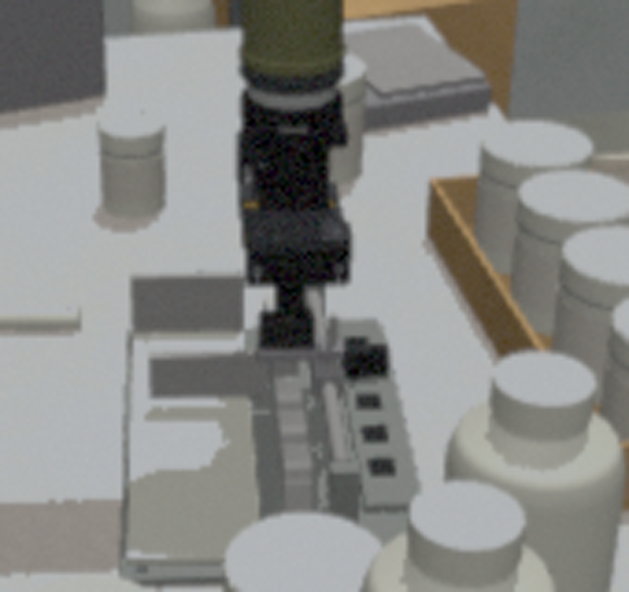

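```bash
python3 - <<'E'
from h import *
s=r.get_state(); print(s['gripper_width'],s['tool_pos'])
im,dp,c=load('w4'); P=cloud('wrist',dp,c)
k=(np.clip(im.astype(float)/60,0,1)**.6*255).astype(np.uint8)[180:340,220:420,::-1]; cv2.imwrite('pics/w4b.png',cv2.resize(k,None,fx=4,fy=3.7*1,interpolation=cv2.INTER_CUBIC))
for v in (205,215,225,235,250,260,300,310,318): print(v,[tuple(P[v,u].round(3)) for u in (300,305,312,322,332,338,345)])
im,dp,c=load('s4'); k=(np.clip(im.astype(float)/70,0,1)**.5*255).astype(np.uint8)[180:240,310:370,::-1]; cv2.imwrite('pics/s4b.png',cv2.resize(k,None,fx=9,fy=9,interpolation=cv2.INTER_CUBIC))
P=cloud('side',dp,c)
for v in range(190,222,3): print(v,[tuple(P[v,u].round(3)) for u in (333,338,343)])
E
```

```text
0.002175612172028143 [ 0.58594747 -0.08938379  0.06947577]
205 [(np.float64(0.574), np.float64(-0.104), np.float64(0.049)), (np.float64(0.563), np.float64(-0.096), np.float64(0.088)), (np.float64(0.563), np.float64(-0.092), np.float64(0.091)), (np.float64(0.564), np.float64(-0.086), np.float64(0.092)), (np.float64(0.564), np.float64(-0.081), np.float64(0.093)), (np.float64(0.566), np.float64(-0.077), np.float64(0.089)), (np.float64(0.578), np.float64(-0.071), np.float64(0.049))]
215 [(np.float64(0.582), np.float64(-0.105), np.float64(0.048)), (np.float64(0.566), np.float64(-0.096), np.float64(0.099)), (np.float64(0.567), np.float64(-0.092), np.float64(0.099)), (np.float64(0.567), np.float64(-0.087), np.float64(0.1)), (np.float64(0.568), np.float64(-0.081), np.float64(0.1)), (np.float64(0.568), np.float64(-0.078), np.float64(0.1)), (np.float64(0.586), np.float64(-0.072), np.float64(0.049))]
225 [(np.float64(0.589), np.float64(-0.106), np.float64(0.049)), (np.float64(0.572), np.float64(-0.097), np.float64(0.099)), (np.float64(0.572), np.float64(-0.093), np.float64(0.1)), (np.float64(0.
[... 4078 characters left out ...]
t64(-0.099), np.float64(0.086)), (np.float64(0.586), np.float64(-0.098), np.float64(0.084)), (np.float64(0.6), np.float64(-0.099), np.float64(0.083))]
214 [(np.float64(0.571), np.float64(-0.099), np.float64(0.076)), (np.float64(0.585), np.float64(-0.104), np.float64(0.077)), (np.float64(0.6), np.float64(-0.102), np.float64(0.075))]
217 [(np.float64(0.571), np.float64(-0.097), np.float64(0.065)), (np.float64(0.586), np.float64(-0.098), np.float64(0.064)), (np.float64(0.6), np.float64(-0.103), np.float64(0.065))]
220 [(np.float64(0.577), np.float64(-0.068), np.float64(0.036)), (np.float64(0.588), np.float64(-0.09), np.float64(0.048)), (np.float64(0.617), np.float64(-0.031), np.float64(0.008))]
```

View pics/w4b.png

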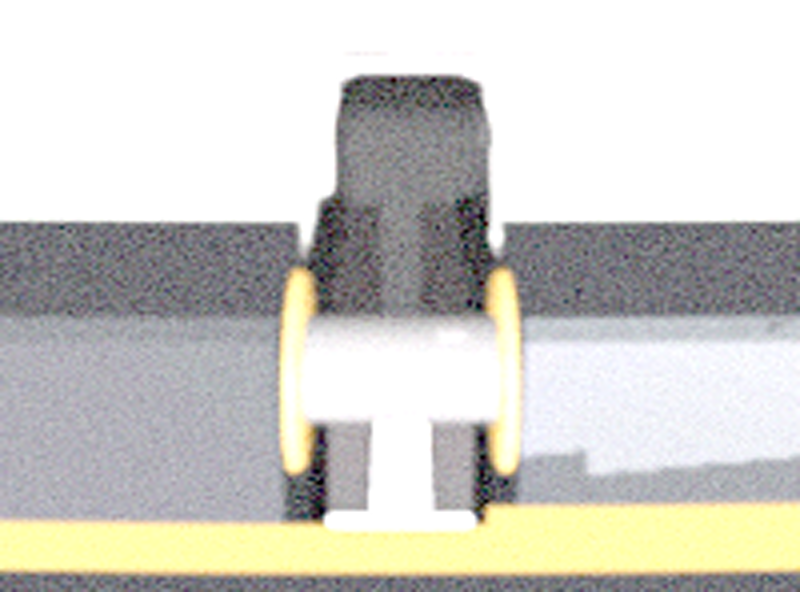

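View pics/s4b.png

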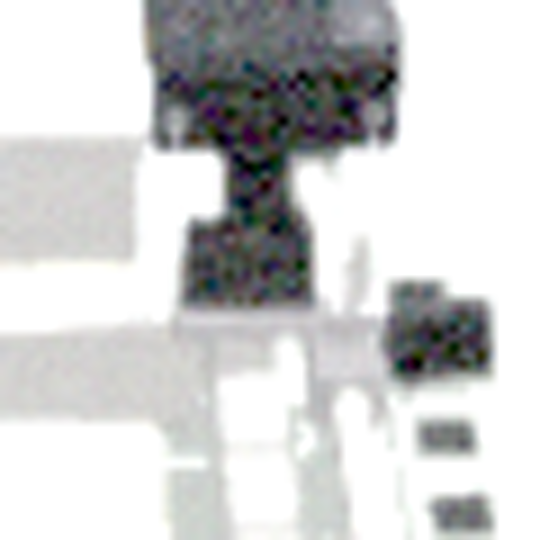

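```bash
python3 - <<'E'
from h import *
# w2: tcp at that time approx (0.586,-0.0979,0.1618)
for tag,tcp in [('w2',[0.586,-0.0965,0.162]),('w3',[0.5816,-0.079,0.0707]),('w4',[0.586,-0.0894,0.0695])]:
    im,dp,c=load(tag); P=cloud('wrist',dp,c); tcp=np.array(tcp)
    print(tag,'cam-tcp',(-c[2].T@c[3]-tcp).round(4),'proj tcp',proj('w',tcp,c).round(0),'tip +-43',proj('w',[tcp+JY*.0435,tcp-JY*.0435],c).round(0).tolist(),'30 up',proj('w',[tcp+JY*.0435+[0,0,.03],tcp-JY*.0435+[0,0,.03]],c).round(0).tolist())
    for v,u in [(238,236),(242,236),(250,228),(238,404),(242,405),(260,410)]: print('  ',(v,u),(P[v,u]-tcp).round(3), dp[v,u].round(3))
E
```

```text
w2 cam-tcp [-0.0724  0.0075  0.1964] proj tcp [[324. 228.]] tip +-43 [[388.0, 228.0], [259.0, 228.0]] 30 up [[399.0, 246.0], [250.0, 246.0]]
   (238, 236) [-0.015 -0.047  0.038] 0.17
   (242, 236) [-0.015 -0.045  0.046] 0.162
   (250, 228) [-0.015 -0.047  0.055] 0.153
   (238, 404) [-0.003  0.044  0.04 ] 0.168
   (242, 405) [-0.003  0.043  0.045] 0.163
   (260, 410) [0.    0.042 0.059] 0.15
w3 cam-tcp [-0.0719  0.0063  0.1968] proj tcp [[322. 228.]] tip +-43 [[386.0, 229.0], [257.0, 227.0]] 30 up [[397.0, 246.0], [247.0, 245.0]]
   (238, 236) [-0.014 -0.046  0.039] 0.168
   (242, 236) [-0.014 -0.044  0.046] 0.162
   (250, 228) [-0.014 -0.046  0.056] 0.152
   (238, 404) [-0.003  0.045  0.04 ] 0.169
   (242, 405) [-0.003  0.044  0.045] 0.163
   (260, 410) [-0.     0.043  0.06 ] 0.15
w4 cam-tcp [-0.0727  0.0083  0.1965] proj tcp [[322. 228.]] tip +-43 [[386.0, 228.0], [257.0, 228.0]] 30 up [[397.0, 246.0], [247.0, 246.0]]
   (238, 236) [ 0.021 -0.079 -0.06 ] 0.275
   (242, 236) [-0.04  -0.021  0.112] 0.092
   (250, 228) [-0.041 -0.021  0.118] 0.085
   (238, 404) [ 0.042  0.069 -0.06 ] 0.275
   (242, 405) [-0.033  0.029  0.111] 0.092
   (260, 410) [-0.034  0.027  0.124] 0.079
```

```bash
python3 - <<'E'
from h import *
im,dp,c=load('s2'); P=cloud('side',dp,c); tcp=np.array([0.586,-0.0955,0.162])
d=P-tcp; m=(np.abs(d[...,0])<.04)&(np.abs(d[...,1])<.07)&(d[...,2]>-.05)&(d[...,2]<.12)
vs,us=np.where(m); print(len(vs))
for lo in np.arange(-.05,.11,.01):
    k=m&(d[...,2]>=lo)&(d[...,2]<lo+.01)
    if k.sum(): q=d[k]; print(round(lo,2),k.sum(),q.min(0).round(3),q.max(0).round(3))
im,dp,c=load('w4'); P=cloud('wrist',dp,c); d=P-np.array([0.586,-0.0894,0.0695])
for v in range(226,242,2): print(v,[d[v,u].round(3).tolist() for u in (303,307,312,332,336)])
im,dp,c=load('w2'); 
E
```

```text
185
0.03 21 [-0.017 -0.055  0.033] [0.005 0.047 0.039]
0.04 31 [-0.018 -0.056  0.04 ] [0.004 0.042 0.05 ]
0.05 26 [-0.018 -0.058  0.05 ] [ 0.003 -0.049  0.06 ]
0.06 30 [-0.018 -0.061  0.06 ] [ 0.003 -0.051  0.07 ]
0.07 28 [-0.019 -0.062  0.07 ] [ 0.002 -0.054  0.08 ]
0.08 30 [-0.019 -0.064  0.081] [ 0.002 -0.052  0.09 ]
0.09 2 [-0.017 -0.062  0.09 ] [-0.007 -0.059  0.091]
0.1 2 [-0.031  0.052  0.108] [-0.025  0.055  0.11 ]
226 [[-0.013, -0.009, 0.028], [-0.013, -0.007, 0.029], [-0.013, -0.004, 0.03], [-0.012, 0.007, 0.031], [-0.011, 0.01, 0.03]]
228 [[-0.012, -0.009, 0.029], [-0.012, -0.007, 0.029], [-0.012, -0.004, 0.03], [-0.01, 0.007, 0.03], [-0.01, 0.009, 0.029]]
230 [[-0.011, -0.01, 0.028], [-0.011, -0.007, 0.031], [-0.011, -0.004, 0.031], [-0.009, 0.007, 0.03], [-0.009, 0.009, 0.032]]
232 [[-0.012, -0.009, 0.034], [-0.01, -0.007, 0.03], [-0.009, -0.005, 0.03], [-0.008, 0.007, 0.032], [-0.009, 0.009, 0.034]]
234 [[-0.012, -0.009, 0.038], [-0.008, -0.008, 0.029], [-0.008, -0.005, 0.03], [-0.007, 0.007, 0.03], [-0.01, 0.009, 0.038]]
236 [[-0.012, -0.009, 0.04], [-0.01, -0.007, 0.037], [-0.01, -0.004, 0.037], [-0.008, 0.007, 0.037], [-0.009, 0.009, 0.039]]
238 [[-0.012, -0.009, 0.043], [-0.01, -0.007, 0.04], [-0.01, -0.004, 0.04], [-0.008, 0.006, 0.039], [-0.01, 0.009, 0.044]]
240 [[-0.012, -0.009, 0.046], [-0.01, -0.007, 0.042], [-0.01, -0.004, 0.042], [-0.009, 0.006, 0.043], [-0.009, 0.009, 0.046]]
```

>>> servo_tool --pt "0 0 0 0 0 -0.1 0.2" --pt "0 0 0 0 0 0 0.2" --pt "0 0 0 0 0 0 0.2" --pt "0 0 0 0 0 0 0.2" --pt "0 0 0 0 0 0 0.2" --pt "0 0 0 0 0 0 0.2"

```text
t: 6.58
tool_pos: [0.5859, -0.0894, 0.0722]
ee_rot: [0.211, 3.132, 0.001]
ft_force: [0.5, -0.5, 0.4]
gripper_width: 0.0498
```

```bash
python3 - <<'E'
from h import *
delta([0.586,-0.0888,0.035],JY)
E
```

```text
t 6.58 tcp [ 0.5859 -0.0894  0.0722] w 0.0498 ft [ 0.54 -0.55  0.4 ] q [-0.39  0.31  0.6   1.76 -0.19  1.12  1.7 ]
turn [ 0.    0.02 -0.02] shift now [0.   0.02 1.49] shift final axes [0.   0.02 1.49]
```

>>> servo_tool --pt "0 0 0 0 0 0.4 0.2" --pt "0 0 0 0 0 0.4 0.2" --pt "0 0 0 0 0 0.3 0.2" --pt "0 0 0 0 0 0 0.2"

```text
t: 7.08
tool_pos: [0.5852, -0.0892, 0.0418]
ee_rot: [0.211, 3.134, 0.0]
ft_force: [-0.6, -0.3, 0.0]
gripper_width: 0.0523
```

```bash
python3 - <<'E'
from h import *
delta([0.586,-0.0888,0.035],JY)
E
```

```text
t 7.08 tcp [ 0.5852 -0.0892  0.0418] w 0.0523 ft [-0.58 -0.3   0.03] q [-0.38  0.35  0.59  1.79 -0.22  1.07  1.72]
turn [ 0.    0.   -0.01] shift now [-0.03  0.02  0.27] shift final axes [-0.03  0.02  0.27]
```

>>> servo_tool --pt "0 0 0 0 0 0.26 -1" --pt "0 0 0 0 0 0 -1" --pt "0 0 0 0 0 0 -1" --pt "0 0 0 0 0 0 -1" --pt "0 0 0 0 0 0 -1"

```text
t: 7.7
tool_pos: [0.5855, -0.0891, 0.0351]
ee_rot: [0.211, 3.133, 0.001]
ft_force: [0.9, -0.1, -1.6]
gripper_width: 0.0235
```

```bash
python3 - <<'E'
from h import *
delta([0.586,-0.0888,0.06],JY)
E
```

```text
t 7.7 tcp [ 0.5855 -0.0891  0.0351] w 0.0235 ft [ 0.92 -0.13 -1.65] q [-0.38  0.36  0.58  1.79 -0.22  1.06  1.72]
turn [ 0.    0.01 -0.01] shift now [-0.02  0.02 -0.99] shift final axes [-0.02  0.02 -0.99]
```

>>> servo_tool --pt "0 0 0 0 0 0 -1" --pt "0 0 0 0 0 -0.3 -1" --pt "0 0 0 0 0 -0.4 -1" --pt "0 0 0 0 0 -0.25 -1" --pt "0 0 0 0 0 0 -1"

```text
t: 8.32
tool_pos: [0.5856, -0.0891, 0.0607]
ee_rot: [0.211, 3.133, 0.001]
ft_force: [0.4, -0.4, -2.8]
gripper_width: 0.0238
```

```bash
python3 - <<'E'
from h import *
delta(np.array([0.586,-0.0888,0.058])+JY*.045,JY)
im,dp,c=snap('side','s5')
k=(np.clip(im/110.,0,1)**.6*255).astype(np.uint8)[160:270,280:400,::-1]; cv2.imwrite('pics/s5z.png',cv2.resize(k,None,fx=5,fy=5,interpolation=cv2.INTER_CUBIC))
E
```

```text
t 8.32 tcp [ 0.5856 -0.0891  0.0607] w 0.0238 ft [ 0.45 -0.36 -2.79] q [-0.39  0.33  0.59  1.77 -0.2   1.1   1.7 ]
turn [ 0.    0.01 -0.01] shift now [-0.01  1.82  0.11] shift final axes [-0.02  1.82  0.11]
```

View pics/s5z.png

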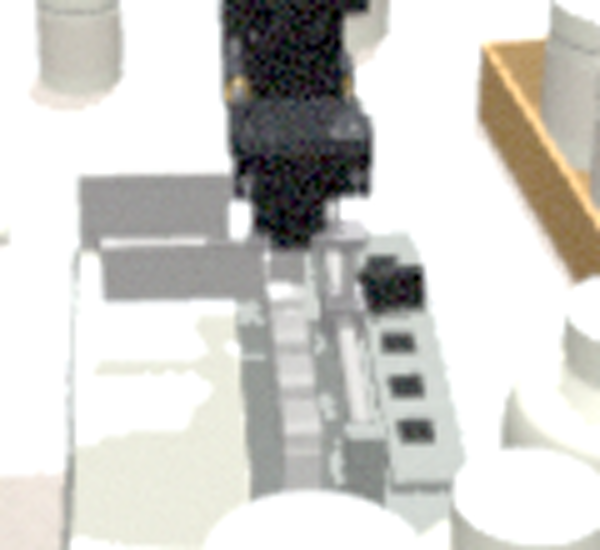

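>>> servo_tool --pt "0 0 0 0 0.5 0.05 -1" --pt "0 0 0 0 0.7 0 -1" --pt "0 0 0 0 0.5 0 -1" --pt "0 0 0 0 0 0 -1" --pt "0 0 0 0 0 0 -1"

```text
t: 9.0
tool_pos: [0.5917, -0.0428, 0.0583]
ee_rot: [0.208, 3.134, 0.0]
ft_force: [0.6, -1.1, -2.7]
gripper_width: 0.0241
```

```bash
python3 - <<'E'
from h import *
delta(np.array([0.586,-0.0888,0.058])+JY*.045,JY)
E
```

```text
t 9.0 tcp [ 0.5917 -0.0428  0.0583] w 0.0241 ft [ 0.57 -1.09 -2.68] q [-0.45  0.33  0.57  1.77 -0.2   1.1   1.62]
turn [0.   0.01 0.  ] shift now [-0.02 -0.05  0.01] shift final axes [-0.02 -0.05  0.01]
```

>>> servo_tool --pt "0 0 0 0 -0.05 0.2 -1" --pt "0 0 0 0 0 0.3 -1" --pt "0 0 0 0 0 0.2 -1" --pt "0 0 0 0 0 0.1 -1" --pt "0 0 0 0 0 0 -1"

```text
t: 9.62
tool_pos: [0.5915, -0.0449, 0.0366]
ee_rot: [0.211, 3.133, 0.0]
ft_force: [0.9, 0.1, -2.4]
gripper_width: 0.0235
```

```bash
python3 - <<'E'
from h import *
delta(np.array([0.586,-0.0888,0.035])+JY*.045,JY)
E
```

```text
t 9.62 tcp [ 0.5915 -0.0449  0.0366] w 0.0235 ft [ 0.89  0.14 -2.43] q [-0.44  0.35  0.56  1.79 -0.21  1.06  1.64]
turn [ 0.    0.01 -0.01] shift now [-0.02  0.03  0.06] shift final axes [-0.02  0.03  0.06]
```

Down in the notch (1.5 mm above seat, still carrying the weight). Release and rise.

>>> servo_tool --pt "0 0 0 0 0 0.05 -1" --pt "0 0 0 0 0 0 0.2" --pt "0 0 0 0 0 0 0.2" --pt "0 0 0 0 0 0 0.2" --pt "0 0 0 0 0 -0.5 0.2" --pt "0 0 0 0 0 -1 0.4" --pt "0 0 0 0 0 -1 0.6" --pt "0 0 0 0 0 -1 1" --pt "0 0 0 0 0 -1 1"

```text
t: 10.75
tool_pos: [0.5908, -0.0461, 0.1544]
ee_rot: [0.213, 3.134, -0.0]
ft_force: [0.3, 0.8, 0.9]
gripper_width: 0.0812
```

```bash
python3 - <<'E'
from h import *
im,dp,c=snap('wrist','w6'); P=cloud('wrist',dp,c)
delta([0.51,0.32,0.16],JY)
m=((P[...,2]>0.09)&(P[...,2]<0.106)).astype(np.uint8); m[235:]=0; m[:,:280]=0;m[:,400:]=0; m[:150]=0
n,l,st,ce=cv2.connectedComponentsWithStats(m); i=1+st[1:,4].argmax(); print(st[i],ce[i],np.nanmean(P[l==i],axis=0))
E
```

```text
t 10.8 tcp [ 0.5931 -0.0463  0.1583] w 0.0836 ft [ 2.12 -0.83  2.96] q [-0.48  0.24  0.6   1.66 -0.14  1.28  1.58]
turn [ 0.01  0.05 -0.02] shift now [ 5.28 14.07 -0.09] shift final axes [ 5.23 14.08 -0.07]
[ 307  178   29   51 1385] [320.89891697 203.03537906] [ 0.58906184 -0.04611804  0.09917908]
```

View pics/w6.png

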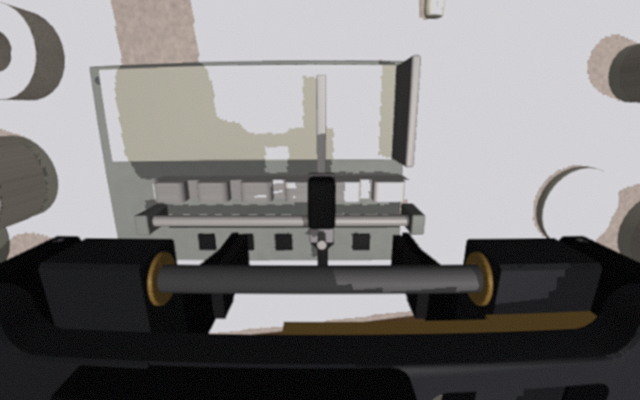

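```bash
cat >> h.py <<'E'
def rows(pos,ydir,n,k=None):
    """suggest n equal rows (first k of them turning) from present pose"""
    s=r.get_state(); R=Ro.from_rotvec(s['ee_rot']).as_matrix()
    y=np.array(ydir)/np.linalg.norm(ydir); z=np.array([0,0,-1.]); T=np.c_[np.cross(y,z),y,z]
    rv=Ro.from_matrix(R.T@T).as_rotvec(); d=(np.array(pos)-s['tool_pos'])/n/.025; k=k or n
    for i in range(n):
        Ri=R@Ro.from_rotvec(rv*min(i,k)/k).as_matrix()
        print((np.r_[np.degrees(rv)/8/k*(i<k),Ri.T@d]).round(2).tolist())
E
python3 - <<'E'
from h import *
delta([0.512,0.32,0.13],JX)
rows([0.512,0.32,0.13],JX,17,12)
im,dp,c=load('top0'); P=cloud('top',dp,c)
E
```

```text
t 10.8 tcp [ 0.5931 -0.0463  0.1583] w 0.0836 ft [ 2.12 -0.83  2.96] q [-0.48  0.24  0.6   1.66 -0.14  1.28  1.58]
turn [ 0.04  0.03 11.23] shift now [ 5.21 14.08  1.12] shift final axes [14.1  -5.15  1.13]
[0.0, 0.0, 0.94, 0.31, 0.83, 0.07]
[0.0, 0.0, 0.94, 0.41, 0.78, 0.07]
[0.0, 0.0, 0.94, 0.51, 0.72, 0.07]
[0.0, 0.0, 0.94, 0.6, 0.65, 0.06]
[0.0, 0.0, 0.94, 0.68, 0.56, 0.06]
[0.0, 0.0, 0.94, 0.75, 0.47, 0.06]
[0.0, 0.0, 0.94, 0.8, 0.37, 0.06]
[0.0, 0.0, 0.94, 0.84, 0.26, 0.07]
[0.0, 0.0, 0.94, 0.87, 0.15, 0.07]
[0.0, 0.0, 0.94, 0.88, 0.04, 0.07]
[0.0, 0.0, 0.94, 0.88, -0.08, 0.07]
[0.0, 0.0, 0.94, 0.86, -0.19, 0.07]
[0.0, 0.0, 0.0, 0.83, -0.3, 0.07]
[0.0, 0.0, 0.0, 0.83, -0.3, 0.07]
[0.0, 0.0, 0.0, 0.83, -0.3, 0.07]
[0.0, 0.0, 0.0, 0.83, -0.3, 0.07]
[0.0, 0.0, 0.0, 0.83, -0.3, 0.07]
```

>>> servo_tool --pt "0 0 0.95 0.3 0.85 0 1" --pt "0 0 0.95 0.4 0.8 0 1" --pt "0 0 0.95 0.5 0.7 0 1" --pt "0 0 0.95 0.6 0.65 0 1" --pt "0 0 0.95 0.7 0.55 0 1" --pt "0 0 0.95 0.75 0.45 0 1" --pt "0 0 0.95 0.8 0.35 0 1" --pt "0 0 0.95 0.85 0.25 0 1" --pt "0 0 0.95 0.85 0.15 0 1" --pt "0 0 0.95 0.9 0 0 1" --force 10

```text
t: 12.05
tool_pos: [0.5526, 0.1723, 0.1683]
ee_rot: [2.149, 2.274, 0.026]
ft_force: [-0.2, 0.0, 0.3]
gripper_width: 0.087
```

```bash
python3 - <<'E'
from h import *
delta([0.512,0.32,0.13],JX)
rows([0.512,0.32,0.13],JX,7,3)
E
```

```text
t 12.05 tcp [0.5526 0.1723 0.1683] w 0.087 ft [-0.16  0.    0.33] q [-0.89  0.18  0.6   1.7  -0.1   1.28 -0.21]
turn [ 0.14 -0.03  1.35] shift now [ 5.99 -1.32  1.52] shift final axes [ 5.64 -2.39  1.53]
[0.05, -0.01, 0.45, 0.86, -0.19, 0.22]
[0.05, -0.01, 0.45, 0.84, -0.24, 0.22]
[0.05, -0.01, 0.45, 0.83, -0.29, 0.22]
[0.0, -0.0, 0.0, 0.81, -0.34, 0.22]
[0.0, -0.0, 0.0, 0.81, -0.34, 0.22]
[0.0, -0.0, 0.0, 0.81, -0.34, 0.22]
[0.0, -0.0, 0.0, 0.81, -0.34, 0.22]
```

>>> servo_tool --pt "0.05 0 0.45 0.85 -0.2 0.2 1" --pt "0.05 0 0.45 0.85 -0.25 0.2 1" --pt "0.05 0 0.45 0.85 -0.3 0.2 1" --pt "0 0 0 0.8 -0.4 0.2 1" --pt "0 0 0 0.4 -0.5 0.2 1" --pt "0 0 0 0 0 0 1" --pt "0 0 0 0 0 0 1"

```text
t: 12.92
tool_pos: [0.5163, 0.273, 0.1473]
ee_rot: [-2.367, -2.06, -0.012]
ft_force: [0.2, -0.6, 0.3]
gripper_width: 0.0872
```

```bash
python3 - <<'E'
from h import *
delta([0.512,0.32,0.13],JX)
im,dp,c=snap('wrist','w7'); P=cloud('wrist',dp,c)
m=((P[...,2]>0.083)&(P[...,2]<0.097)).astype(np.uint8)
n,l,st,ce=cv2.connectedComponentsWithStats(m)
for i in range(1,n):
    if st[i,4]>300:
        cn=cv2.findContours((l==i).astype(np.uint8),cv2.RETR_EXTERNAL,cv2.CHAIN_APPROX_NONE)[0][0].reshape(-1,2)
        W=plane('wrist',cn,.09,c); print(st[i],cv2.minEnclosingCircle(W[:,:2].astype(np.float32)),np.nanmedian(P[l==i],axis=0))
E
```

```text
t 12.93 tcp [0.5163 0.273  0.1473] w 0.0872 ft [ 0.15 -0.57  0.28] q [-1.01  0.21  0.56  1.7  -0.12  1.25 -0.57]
turn [ 0.02 -0.06 -0.04] shift now [ 1.83 -0.43  0.71] shift final axes [ 1.84 -0.42  0.69]
[480   0  50 114 883] ((0.6881577968597412, 0.3694639205932617), 0.04447784647345543) [0.6646195  0.36659203 0.09132555]
[ 266  107   80   79 4911] ((0.5124889612197876, 0.3222619593143463), 0.03247494995594025) [0.51260536 0.32331169 0.08964801]
```

View pics/w7.png

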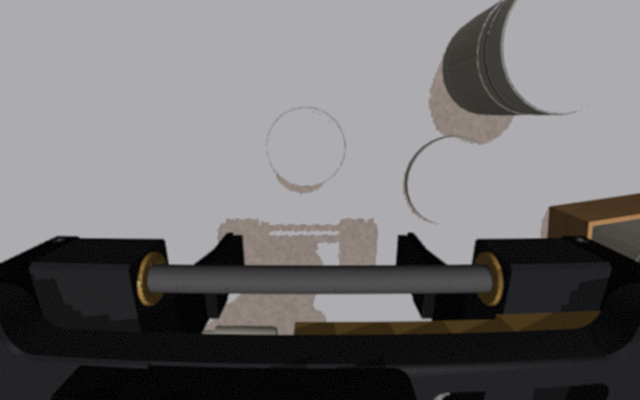

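>>> servo_tool --pt "0 0 0 0.8 -0.2 0.4 1" --pt "0 0 0 0.7 -0.2 0.4 1" --pt "0 0 0 0.35 0 0.4 1" --pt "0 0 0 0 0 0 1"

```text
t: 13.48
tool_pos: [0.5127, 0.3236, 0.115]
ee_rot: [-2.368, -2.059, -0.011]
ft_force: [-0.4, -0.8, 0.3]
gripper_width: 0.0868
```

```bash
python3 - <<'E'
from h import *
delta([0.5125,0.322,0.012],JX)
E
```

```text
t 13.47 tcp [0.5127 0.3236 0.115 ] w 0.0868 ft [-0.42 -0.76  0.27] q [-1.04  0.29  0.53  1.68 -0.16  1.2  -0.62]
turn [ 0.01 -0.05 -0.05] shift now [-0.09 -0.01  4.12] shift final axes [-0.06 -0.    4.12]
```

>>> servo_tool --pt "0 -0.05 -0.05 -0.05 0 0.5 1" --pt "0 0 0 0 0 0.6 1" --pt "0 0 0 0 0 0 1"

```text
t: 13.85
tool_pos: [0.5128, 0.3207, 0.085]
ee_rot: [2.363, 2.067, -0.0]
ft_force: [0.1, -0.3, -0.1]
gripper_width: 0.087
```

```bash
python3 - <<'E'
from h import *
delta([0.5125,0.322,0.012],JX)
snap('wrist','w8')
E
```

```text
t 13.85 tcp [0.5128 0.3207 0.085 ] w 0.087 ft [ 0.09 -0.32 -0.13] q [-1.04  0.32  0.52  1.71 -0.17  1.16 -0.6 ]
turn [ 0.01  0.01 -0.  ] shift now [ 0.05 -0.02  2.92] shift final axes [ 0.05 -0.02  2.92]
```

View pics/w8.png

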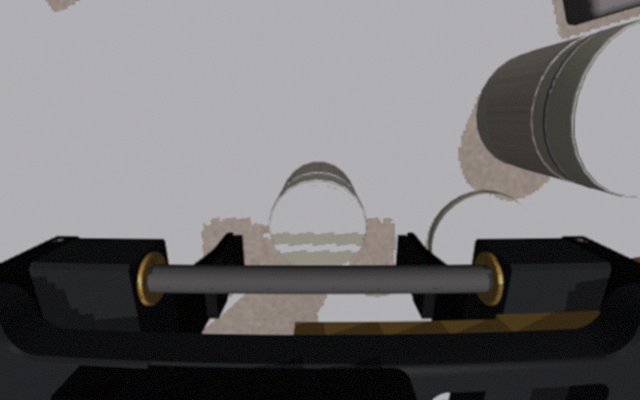

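Tub's lid (270–366) sits centred between the finger tips (235 / 405). Going down.

>>> servo_tool --pt "0 0 0 0.05 0 0.5 1" --pt "0 0 0 0 0 0.6 1" --pt "0 0 0 0 0 0.6 1" --pt "0 0 0 0 0 0.5 1" --pt "0 0 0 0 0 0.3 1" --pt "0 0 0 0 0 0.1 1" --pt "0 0 0 0 0 0 1"

```text
t: 14.78
tool_pos: [0.5141, 0.3221, 0.0164]
ee_rot: [2.363, 2.066, 0.003]
ft_force: [-0.4, -1.0, 0.4]
gripper_width: 0.0871
```

```bash
python3 - <<'E'
from h import *
delta([0.5125,0.322,0.012],JX)
E
```

```text
t 14.78 tcp [0.5141 0.3221 0.0164] w 0.0871 ft [-0.38 -0.96  0.39] q [-1.02  0.4   0.5   1.77 -0.22  1.03 -0.57]
turn [ 0.02  0.   -0.01] shift now [-0.01 -0.06  0.18] shift final axes [-0.01 -0.06  0.18]
```

>>> servo_tool --pt "0 0 0 0 -0.06 0.15 1" --pt "0 0 0 0 0 0 -1" --pt "0 0 0 0 0 0 -1" --pt "0 0 0 0 0 0 -1" --pt "0 0 0 0 0 0 -1" --pt "0 0 0 0 0 0 -1" --force 12

```text
t: 15.52
tool_pos: [0.513, 0.323, 0.0137]
ee_rot: [2.363, 2.067, 0.006]
ft_force: [0.2, -0.7, -0.2]
gripper_width: 0.0638
```

```bash
python3 - <<'E'
from h import *
delta([0.5125,0.322,0.05],JX)
E
```

```text
t 15.53 tcp [0.513  0.323  0.0137] w 0.0638 ft [ 0.17 -0.67 -0.17] q [-1.02  0.4   0.5   1.77 -0.22  1.02 -0.57]
turn [ 0.03 -0.01 -0.01] shift now [-0.04 -0.01 -1.45] shift final axes [-0.04 -0.02 -1.45]
```

>>> servo_tool --pt "0 0 0 0 0 -0.2 -1" --pt "0 0 0 0 0 -0.4 -1" --pt "0 0 0 0 0 -0.7 -1" --pt "0 0 0 0 0 -0.8 -1" --pt "0 0 0 0 0 -0.8 -1" --pt "0 0 0 0 0 -0.8 -1" --pt "0 0 0 0 0 -0.5 -1"

```text
t: 16.4
tool_pos: [0.5132, 0.3226, 0.1269]
ee_rot: [2.364, 2.065, 0.009]
ft_force: [0.2, 0.3, -1.3]
gripper_width: 0.0634
```

```bash
python3 - <<'E'
from h import *
im,dp,c=load('w6'); P=cloud('wrist',dp,c); g=cv2.cvtColor(im,cv2.COLOR_RGB2GRAY)
for v in (85,100,120,140,160): print(v,g[v,310:334].tolist(),(P[v,310:334,2]*1000).round(0).tolist())
m=((P[...,2]>0.058)&(P[...,2]<0.074)); m[172:]=0; m[:,:310]=0; m[:,335:]=0
vs,us=np.where(m); 
L=[];Rr=[]
for v in range(85,165,4):
    u=np.where(m[v])[0]
    if len(u)>3: L.append(plane('w',[(u.min()-.5,v)],.066,c)[0]); Rr.append(plane('w',[(u.max()+.5,v)],.066,c)[0])
L=np.array(L);Rr=np.array(Rr)
for A in (L,Rr):
    print((A@JX).round(4)[[0,-1]],(A@JY).round(4))
print('knob est JY',np.array([.5891,-.0461,0])@JY,np.array([.5899,-.0442,0])@JY, 'released at',np.array([.5915,-.0449,0])@JY)
# bed centre line: from base edges/rail: knob x -76.5
print('JX knob',np.array([.5891,-.0461,0])@JX, 'bed cl', np.array([.584,-.0888,0])@JX-.0765)
delta([0.5125,0.322,0.114],JX)
E
```

```text
85 [176, 176, 176, 176, 174, 168, 154, 163, 182, 189, 193, 194, 195, 198, 190, 181, 194, 209, 211, 210, 211, 211, 210, 209] [16.0, 14.0, 14.0, 15.0, 14.0, 14.0, 64.0, 66.0, 68.0, 65.0, 65.0, 66.0, 65.0, 64.0, 65.0, 65.0, 14.0, 15.0, 15.0, 15.0, 13.0, 14.0, 14.0, 14.0]
100 [176, 175, 176, 177, 174, 164, 149, 159, 180, 190, 192, 193, 193, 197, 191, 179, 194, 206, 211, 210, 211, 210, 211, 211] [14.0, 15.0, 13.0, 14.0, 16.0, 15.0, 15.0, 65.0, 66.0, 65.0, 66.0, 67.0, 65.0, 67.0, 67.0, 65.0, 15.0, 14.0, 14.0, 15.0, 14.0, 16.0, 15.0, 15.0]
120 [174, 176, 174, 173, 173, 169, 156, 160, 177, 188, 192, 190, 192, 194, 187, 177, 191, 207, 210, 212, 211, 211, 210, 211] [16.0, 14.0, 16.0, 15.0, 15.0, 15.0, 14.0, 65.0, 66.0, 66.0, 65.0, 65.0, 66.0, 65.0, 67.0, 64.0, 16.0, 15.0, 15.0, 15.0, 15.0, 15.0, 15.0, 15.0]
140 [173, 171, 172, 173, 173, 168, 146, 121, 114, 114, 114, 115, 114, 112, 112, 127, 155, 172, 174, 172, 173, 177, 189, 202] [14.0, 15.0, 15.0, 15.0, 14.0, 15.0, 15.0, 65.0, 66.0, 66.0, 66.0, 66.0, 66.0, 65.0, 66.0, 64.0, 14.0, 14.0, 15.0, 15.0, 15.0, 15.0, 15.0, 15.0]
160 [102, 101, 100, 1
[... 189 characters left out ...]
9.0, 9.0, 9.0, 9.0, 11.0, 9.0, 9.0, 10.0]
[0.4926 0.559 ] [0.0278 0.0287 0.0287 0.0286 0.0286 0.0286 0.0286 0.0286 0.0286 0.0285
 0.0285 0.0285 0.0285 0.0285 0.0284 0.0284 0.0284 0.0284 0.0284 0.0283]
[0.4926 0.559 ] [0.0365 0.0365 0.0365 0.0365 0.0365 0.0365 0.0365 0.0366 0.0366 0.0366
 0.0366 0.0366 0.0366 0.0366 0.0366 0.0366 0.0366 0.0366 0.0366 0.0366]
knob est JY 0.032217203094874754 0.03420631773355837 released at 0.0337240770797937
JX knob 0.5900220943530364 bed cl 0.5141142429617327
t 16.4 tcp [0.5132 0.3226 0.1269] w 0.0634 ft [ 0.22  0.26 -1.3 ] q [-1.05  0.28  0.53  1.67 -0.15  1.23 -0.62]
turn [ 0.04 -0.02 -0.02] shift now [-0.03 -0.03  0.52] shift final axes [-0.03 -0.03  0.52]
```

```bash
python3 - <<'E'
from h import *
im,dp,c=snap('top','t9'); P=cloud('top',dp,c); print(r.get_state()['tool_pos'])
m=((P[...,2]>0.056)&(P[...,2]<0.076)); J=np.stack([P@JX,P@JY],-1)
m&=(J[...,0]>.485)&(J[...,0]<.552)&(np.abs(J[...,1]-.03)<.03)
print(m.sum(),np.nanmean(J[m],axis=0)); vs,us=np.where(m)
for v in range(vs.min(),vs.max()+1,3):
    u=np.where(m[v])[0]
    if len(u): print(v,u.min(),u.max(),(plane('t',[(u.min()-.5,v),(u.max()+.5,v)],.066,c)@JY).round(4))
k=(np.clip(im/130.,0,1)**.7*255).astype(np.uint8)[130:270,180:420,::-1]; cv2.imwrite('pics/t9z.png',cv2.resize(k,None,fx=3.3,fy=3.3,interpolation=cv2.INTER_CUBIC))
im,dp,c=snap('side','s9')
k=(np.clip(im/110.,0,1)**.6*255).astype(np.uint8)[110:260,230:420,::-1]; cv2.imwrite('pics/s9z.png',cv2.resize(k,None,fx=4,fy=4,interpolation=cv2.INTER_CUBIC))
E
```

```text
[0.51405318 0.32309818 0.12851176]
52 [0.51815991 0.03365563]
198 321 321 [0.0318 0.0286]
201 319 320 [0.037  0.0306]
204 318 320 [0.039  0.0294]
207 318 320 [0.0378 0.0282]
210 318 319 [0.0366 0.0302]
213 317 319 [0.0386 0.029 ]
216 317 318 [0.0374 0.031 ]
```

View pics/t9z.png

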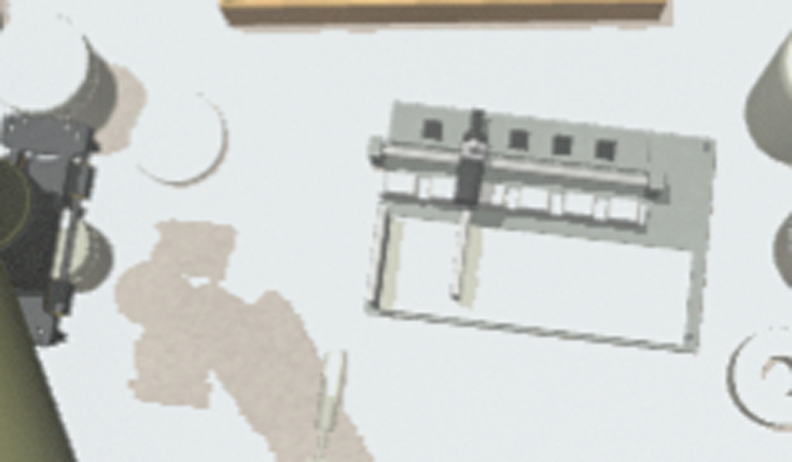

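View pics/s9z.png

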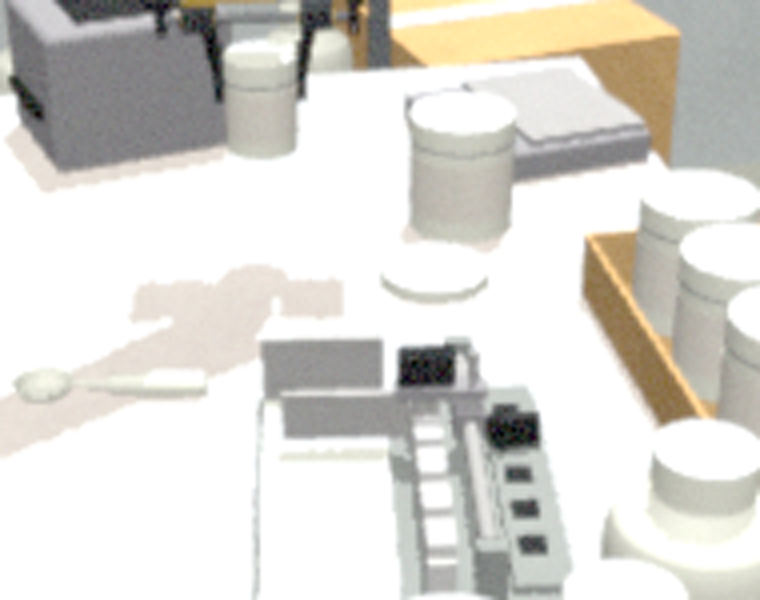

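>>> servo_tool --pt "0 0 0 -0.4 0.05 0 -1" --pt "0 0 0 -0.7 0.1 0 -1" --pt "0 0 0 -0.9 0.1 0 -1" --pt "0 0 0 -0.9 0.1 0 -1" --pt "0 0 0 -0.9 0.1 0 -1" --pt "0 0 0 -0.9 0.1 0 -1" --pt "0 0 0 -0.9 0.1 0 -1" --pt "0 0 0 -0.9 0.1 0 -1" --pt "0 0 0 -0.9 0.1 0 -1" --pt "0 0 0 -0.9 0.1 0 -1"

```text
t: 17.75
tool_pos: [0.5072, 0.097, 0.1245]
ee_rot: [2.366, 2.063, 0.005]
ft_force: [0.4, -0.2, -1.3]
gripper_width: 0.0636
```

```bash
python3 - <<'E'
from h import *
delta(JX*.514+JY*-.012+[0,0,.125],JX)
E
```

```text
t 17.75 tcp [0.5072 0.097  0.1245] w 0.0636 ft [ 0.37 -0.2  -1.31] q [-0.87  0.08  0.67  1.89 -0.05  1.19 -0.33]
turn [ 0.03 -0.   -0.03] shift now [-7.    0.99 -0.02] shift final axes [-7.01  0.96 -0.02]
```

>>> servo_tool --pt "0 0 0 -0.9 0.1 -0.05 -1" --pt "0 0 0 -0.9 0.1 0 -1" --pt "0 0 0 -0.9 0.1 0 -1" --pt "0 0 0 -0.9 0.1 0 -1" --pt "0.03 0 -0.03 -0.9 0.15 0 -1" --pt "0 0 0 -0.8 0.15 0 -1" --pt "0 0 0 -0.5 0.1 0 -1" --pt "0 0 0 -0.2 0 0 -1" --pt "0 0 0 0 0 0 -1"

```text
t: 18.88
tool_pos: [0.5053, -0.0664, 0.1263]
ee_rot: [-2.366, -2.066, -0.004]
ft_force: [-0.7, -0.2, -0.7]
gripper_width: 0.0637
```

```bash
python3 - <<'E'
from h import *
delta(JX*.514+JY*-.012+[0,0,.0287],JX)
E
```

```text
t 18.88 tcp [ 0.5053 -0.0664  0.1263] w 0.0637 ft [-0.72 -0.19 -0.66] q [-0.7   0.06  0.81  1.9  -0.05  1.2  -0.  ]
turn [ 0.01 -0.02 -0.02] shift now [-0.53  0.17  3.9 ] shift final axes [-0.52  0.17  3.9 ]
```

>>> servo_tool --pt "0 0 0 -0.35 0.15 0 -1" --pt "0 0 0 -0.15 0 0 -1" --pt "0 0 0 0 0 0 -1" --pt "0 0 0 0 0 0 -1"

```text
t: 19.38
tool_pos: [0.5077, -0.0783, 0.1261]
ee_rot: [-2.362, -2.069, -0.004]
ft_force: [0.3, 0.7, -1.3]
gripper_width: 0.0637
```

```bash
python3 - <<'E'
from h import *
delta(JX*.514+JY*-.012+[0,0,.0287],JX)
im,dp,c=snap('wrist','w10'); P=cloud('wrist',dp,c); J=np.stack([P@JX,P@JY,P[...,2]],-1)
print(r.get_state()['tool_pos'])
E
```

```text
t 19.38 tcp [ 0.5077 -0.0783  0.1261] w 0.0637 ft [ 0.31  0.66 -1.28] q [-0.68  0.08  0.82  1.89 -0.06  1.2   0.03]
turn [ 0.   -0.02  0.  ] shift now [-0.07  0.02  3.9 ] shift final axes [-0.06  0.02  3.9 ]
[ 0.50764172 -0.07822793  0.12607931]
```

View pics/w10.png

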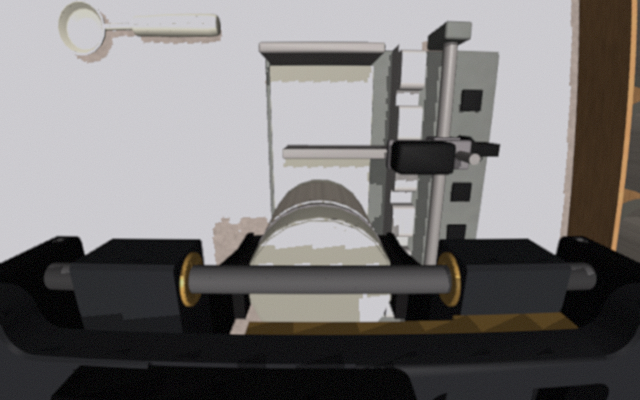

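```bash
python3 - <<'E'
from h import *
im,dp,c=load('w10'); P=cloud('w',dp,c); J=np.stack([P@JX,P@JY,P[...,2]],-1)
m=(np.abs(P[...,2]-.066)<.006)
for u in (295,310,330,350,370):
    v=np.where(m[135:170,u])[0]+135; W=plane('w',[(u,v.min()-.5),(u,v.max()+.5)],.066,c); print(u,v.min(),v.max(),(W@JY).round(4),(W@JX).round(4))
# tub wall nearest camera (+JY side), z between .12 and .2
for v in (190,195,200,205): print(v,J[v,318].round(4), J[v,325].round(4))
t=np.array([.5077,-.0783,0]); print('tool',t@JX,t@JY)
# bed side edges at z=.015
print((plane('w',[(270,110),(372,110)],.015,c)@JX).round(4))
E
```

```text
295 148 157 [0.0373 0.0291] [0.4943 0.4941]
310 148 157 [0.0373 0.0291] [0.5066 0.5065]
330 148 157 [0.0373 0.0291] [0.523  0.5231]
350 148 157 [0.0373 0.0291] [0.5394 0.5396]
370 148 157 [0.0373 0.0291] [0.5559 0.5562]
190 [0.5134 0.0209 0.15  ] [0.5174 0.0211 0.1507]
195 [0.5135 0.021  0.162 ] [0.5172 0.0209 0.1618]
200 [0.5135 0.021  0.1726] [0.517  0.0215 0.1742]
205 [0.5135 0.021  0.1815] [0.5169 0.0205 0.18  ]
tool 0.5135958051428404 -0.010465607468154635
[0.4671 0.5647]
```

>>> servo_tool --pt "0 0 0 0 0.05 0.4 -1" --pt "0 0 0 0 0 0.6 -1" --pt "0 0 0 0 0 0.7 -1" --pt "0 0 0 0 0 0.6 -1" --pt "0 0 0 0 0 0.4 -1" --pt "0 0 0 0 0 0.2 -1" --pt "0 0 0 0 0 0 -1"

```text
t: 20.3
tool_pos: [0.5077, -0.0777, 0.0469]
ee_rot: [-2.36, -2.069, 0.001]
ft_force: [-0.1, -0.0, -0.8]
gripper_width: 0.0639
```

```bash
python3 - <<'E'
from h import *
delta(JX*.5155+JY*-.0065+[0,0,.0287],JX)
s=r.get_state(); print(s['tool_pos']@JX,s['tool_pos']@JY)
E
```

```text
t 20.3 tcp [ 0.5077 -0.0777  0.0469] w 0.0639 ft [-0.05 -0.03 -0.79] q [-0.64  0.19  0.81  1.97 -0.16  1.04  0.12]
turn [-0.02 -0.01  0.01] shift now [0.14 0.08 0.73] shift final axes [0.14 0.08 0.73]
0.5135060230976537 -0.009908392756319322
```

>>> servo_tool --pt "0 0 0 0.06 0.05 0.25 -1" --pt "0 0 0 0.06 0 0.2 -1" --pt "0 0 0 0 0 0.1 -1" --pt "0 0 0 0 0 0 -1" --pt "0 0 0 0 0 0 -1"

```text
t: 20.92
tool_pos: [0.5107, -0.0745, 0.0334]
ee_rot: [-2.361, -2.07, -0.003]
ft_force: [1.0, -0.8, -1.4]
gripper_width: 0.0636
```

```bash
python3 - <<'E'
from h import *
delta(JX*.5155+JY*-.0065+[0,0,.0287],JX)
im,dp,c=snap('side','s11'); P=cloud('side',dp,c)
k=(np.clip(im/110.,0,1)**.6*255).astype(np.uint8)[160:280,280:400,::-1]; cv2.imwrite('pics/s11z.png',cv2.resize(k,None,fx=5,fy=5,interpolation=cv2.INTER_CUBIC))
im,dp,c=snap('wrist','w11')
E
```

```text
t 20.93 tcp [ 0.5107 -0.0745  0.0334] w 0.0636 ft [ 0.97 -0.78 -1.37] q [-0.63  0.22  0.81  1.98 -0.19  1.01  0.13]
turn [ 0.   -0.02  0.01] shift now [-0.01 -0.02  0.19] shift final axes [-0.01 -0.02  0.19]
```

View pics/s11z.png

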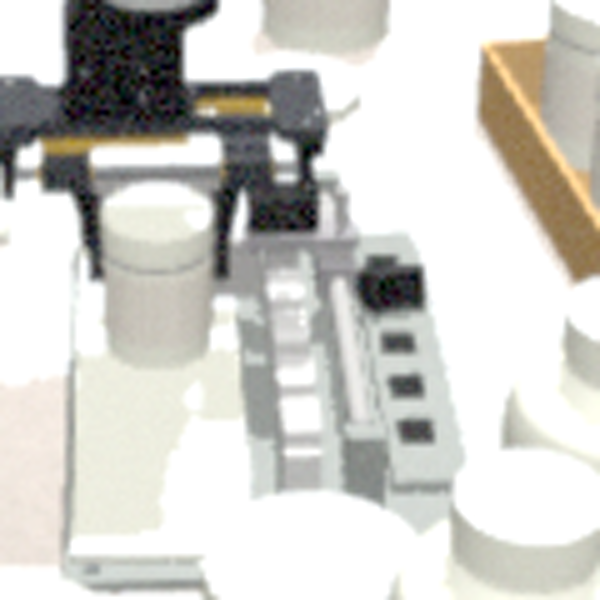

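View pics/w11.png

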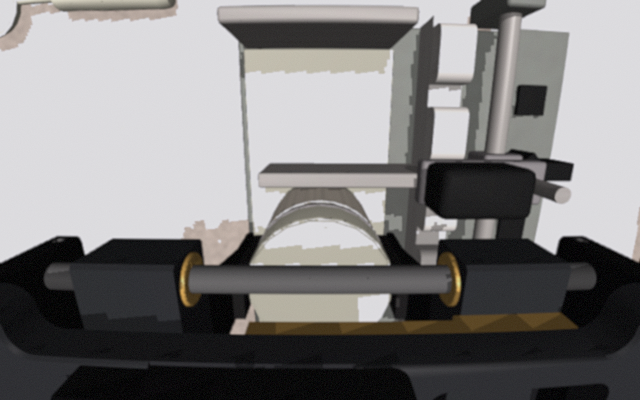

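```bash
python3 - <<'E'
from h import *
im,dp,c=load('w11'); P=cloud('w',dp,c); J=np.stack([P@JX,P@JY,P[...,2]],-1)
for v in range(160,216,4): print(v,J[v,320].round(4))
m=(np.abs(P[...,2]-.066)<.005)
for u in (275,390,405):
    v=np.where(m[150:200,u])[0]+150; print(u,v.min(),v.max(),(plane('w',[(u,v.min()-.5),(u,v.max()+.5)],.066,c)@JY).round(4))
E
```

```text
160 [0.5171 0.0366 0.0152]
164 [0.5171 0.0366 0.0343]
168 [0.5171 0.0364 0.0492]
172 [0.517  0.0367 0.0648]
176 [0.517  0.0349 0.0666]
180 [0.517  0.0326 0.066 ]
184 [0.517  0.0303 0.0654]
188 [0.5171 0.0254 0.0538]
192 [0.517  0.0254 0.0638]
196 [0.517  0.0255 0.073 ]
200 [0.517  0.0252 0.0802]
204 [0.517  0.0255 0.0885]
208 [0.517  0.0255 0.0953]
212 [0.5169 0.0251 0.1003]
275 171 186 [0.0377 0.029 ]
390 172 187 [0.0373 0.0285]
405 172 187 [0.0373 0.0285]
```

>>> servo_tool --pt "0 0 0 0 0 0.08 -1" --pt "0 0 0 0 0 0.06 -1" --pt "0 0 0 0 0 0 -1" --pt "0 0 0 0 0 0 -1"

```text
t: 21.52
tool_pos: [0.5108, -0.0746, 0.0298]
ee_rot: [-2.361, -2.07, -0.003]
ft_force: [-0.1, -0.3, -1.5]
gripper_width: 0.0637
```

```bash
python3 - <<'E'
from h import *
delta(JX*.5155+JY*-.0065+[0,0,.0287],JX)
E
```

```text
t 21.52 tcp [ 0.5108 -0.0746  0.0298] w 0.0637 ft [-0.14 -0.26 -1.51] q [-0.63  0.23  0.8   1.98 -0.19  1.01  0.14]
turn [ 0.   -0.02  0.01] shift now [-0.01 -0.03  0.05] shift final axes [-0.01 -0.03  0.05]
```

>>> servo_tool --pt "0 0 0 0 0 0.05 -1" --pt "0 0 0 0 0 0 -1"

```text
t: 21.78
tool_pos: [0.511, -0.0745, 0.0287]
ee_rot: [-2.361, -2.07, -0.004]
ft_force: [-0.7, 1.0, -0.5]
gripper_width: 0.0635
```

```bash
python3 - <<'E'
from h import *
delta(JX*.5155+JY*-.0065+[0,0,.0287],JX)
for _ in range(3): r.snapshot('top'); print(r.get_state()['ft_force'].round(2),r.get_state()['tool_pos'].round(4))
E
```

```text
t 21.77 tcp [ 0.511  -0.0745  0.0287] w 0.0635 ft [-0.75  1.01 -0.47] q [-0.63  0.23  0.8   1.99 -0.2   1.01  0.14]
turn [ 0.   -0.02  0.01] shift now [-0.01 -0.03  0.  ] shift final axes [-0.01 -0.03  0.  ]
[ 0.33  0.39 -0.93] [ 0.511  -0.0745  0.0287]
[-0.62 -0.39  1.1 ] [ 0.511  -0.0745  0.0287]
[-0.7   0.04  0.35] [ 0.511  -0.0745  0.0287]
```

>>> servo_tool --pt "0 0 0 0 0 0.02 -1" --pt "0 0 0 0 0 0 -1" --pt "0 0 0 0 0 0 0.7" --pt "0 0 0 0 0 0 0.7" --pt "0 0 0 0 0 0 0.7"

```text
t: 22.55
tool_pos: [0.5115, -0.0746, 0.0287]
ee_rot: [-2.362, -2.071, -0.005]
ft_force: [0.5, 0.3, 0.5]
gripper_width: 0.0735
```

```bash
python3 - <<'E'
from h import *
im,dp,c=snap('wrist','w12'); P=cloud('w',dp,c); J=np.stack([P@JX,P@JY,P[...,2]],-1)
delta(JX*.5155+JY*-.0065+[0,0,.15],JX)
for v in range(172,228,6): print(v,J[v,320].round(4))
E
```

```text
t 22.6 tcp [ 0.5115 -0.0746  0.0287] w 0.0736 ft [0.65 0.94 0.43] q [-0.63  0.23  0.8   1.99 -0.2   1.    0.14]
turn [ 0.01 -0.02  0.01] shift now [ 0.01 -0.05 -4.85] shift final axes [-0.01 -0.05 -4.85]
172 [0.5177 0.0367 0.0597]
178 [0.5177 0.0347 0.0662]
184 [0.5177 0.0313 0.0653]
190 [0.5178 0.0255 0.0541]
196 [0.5177 0.0253 0.0675]
202 [0.5177 0.0244 0.0763]
208 [0.5176 0.0257 0.0913]
214 [0.5176 0.0258 0.1005]
220 [0.5176 0.0244 0.1043]
226 [0.5176 0.0217 0.1042]
```

View pics/w12.png

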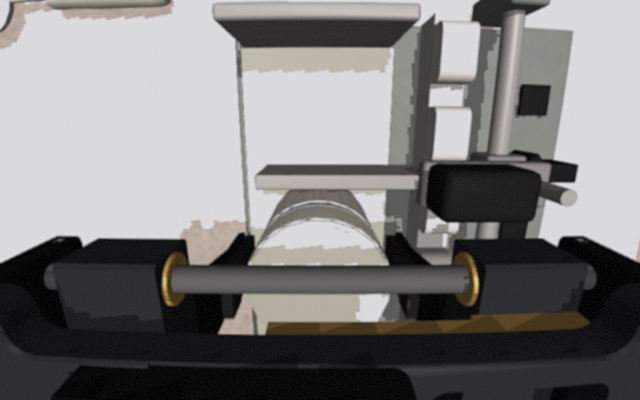

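>>> servo_tool --pt "0 0 0 0 0 0 0.85" --pt "0 0 0 0 0 -0.2 0.85" --pt "0 0 0 0 0 -0.4 0.85" --pt "0 0 0 0 0 -0.7 0.85" --pt "0 0 0 0 0 -0.9 0.85" --pt "0 0 0 0 0 -0.9 0.85" --pt "0 0 0 0 0 -0.9 0.85" --pt "0 0 0 0 0 -0.9 0.85" --pt "0 0 0 -0.5 0 -0.5 0.85" --pt "0 0 0 -0.9 0 0 0.85"

```text
t: 23.85
tool_pos: [0.5084, -0.1109, 0.1762]
ee_rot: [2.358, 2.071, 0.016]
ft_force: [0.1, -0.7, -0.3]
gripper_width: 0.0804
```

>>> servo_tool --pt "0 0 0 -0.9 -0.4 0 0.85" --pt "0 0 0 -0.9 -0.4 0 0.85" --pt "0 0 0 -0.4 0 0 0.85" --pt "0 0 0 0 0 0 0.85" --pt "0 0 0 0 0 0 0.85"

```text
t: 24.48
tool_pos: [0.4778, -0.1688, 0.1759]
ee_rot: [2.365, 2.065, 0.016]
ft_force: [-0.5, 0.4, 0.4]
gripper_width: 0.0805
```

```bash
python3 - <<'E'
from h import *
im,dp,c=snap('wrist','w13'); P=cloud('w',dp,c); J=np.stack([P@JX,P@JY,P[...,2]],-1)
s=r.get_state(); print(s['t'],s['tool_pos'],s['ft_force'],s['gripper_width'])
m=(np.abs(J[...,2]-.105)<.0045)&(np.abs(J[...,0]-.515)<.05)&(J[...,1]<.03)
n,l,st,ce=cv2.connectedComponentsWithStats(m.astype(np.uint8)); i=1+st[1:,4].argmax(); print(st[i])
cn=cv2.findContours((l==i).astype(np.uint8),cv2.RETR_EXTERNAL,cv2.CHAIN_APPROX_NONE)[0][0].reshape(-1,2)
W=plane('w',cn,.105,c); A=np.c_[W@JX,W@JY].astype(np.float32); print('lid circle',cv2.minEnclosingCircle(A),A.min(0),A.max(0),'z',np.nanmedian(J[l==i],axis=0))
b=(np.abs(J[...,2]-.066)<.005)&(J[...,0]>.48)&(J[...,0]<.55)&(J[...,1]>.02)&(J[...,1]<.045)
print('blade',np.nanmin(J[b],0),np.nanmax(J[b],0),b.sum())
k=(np.abs(J[...,0]-.59)<.02)&(np.abs(J[...,1]-.033)<.01)&(J[...,2]>.08); print('knob',np.nanmedian(J[k],axis=0))
snap('side','s13')
im,dp,c=snap('top','t13')
k=(np.clip(im/130.,0,1)**.7*255).astype(np.uint8)[130:300,180:480,::-1]; cv2.imwrite('pics/t13z.png',cv2.resize(k,None,fx=2.6,fy=2.6,interpolation=cv2.INTER_CUBIC))
E
```

```text
24.525 [ 0.47783638 -0.16873765  0.17586309] [ 0.12632284 -0.29969051  0.4312666 ] 0.08052676583256098
[ 304   45   79   82 5066]
lid circle ((0.5168078541755676, -0.007316699717193842), 0.032627496868371964) [ 0.48483837 -0.03921179] [0.5490565  0.02435401] z [ 0.51658408 -0.00695711  0.10475957]
blade [0.48365651 0.02789594 0.06104389] [0.54993774 0.03677364 0.06802513] 582
knob [0.58799081 0.03284757 0.09974276]
```

View pics/w13.png

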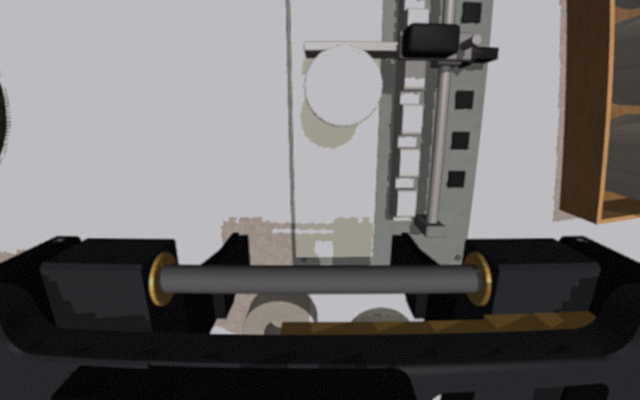

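View pics/s13.png

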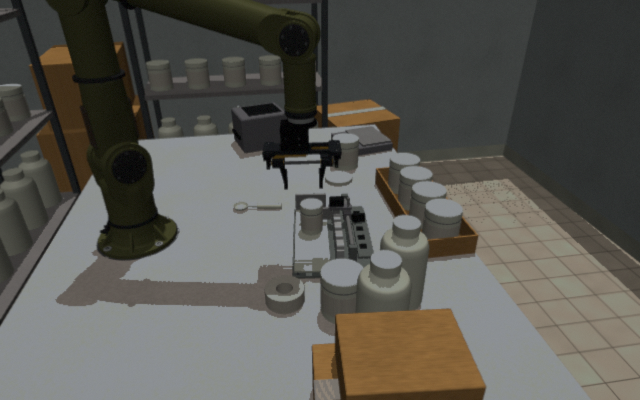

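View pics/t13z.png

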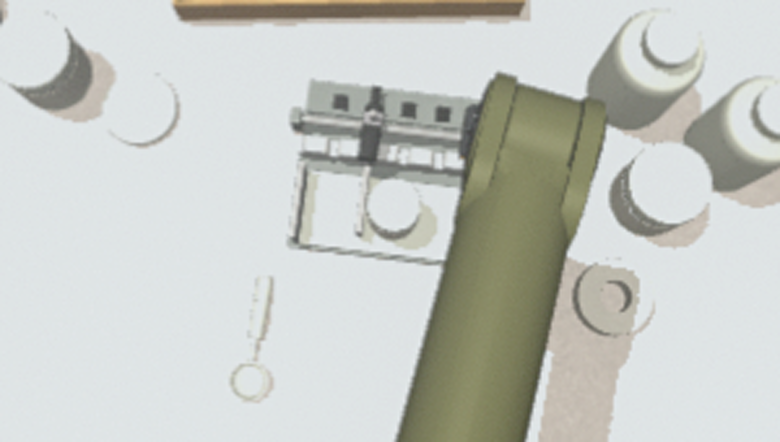

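```bash
python3 -c "
from bench import r
print(r.close_job()); print(r.get_state()['t'])"
```

```text
the job is handed in; nothing more can be done
None
the job is handed in; nothing more can be done
```

I moved the stop from the middle notch to the notch at the arrow pointer (+45 mm) and stood the small tub on the bed against the blade's open side. I handed the job in after about 24.7 s; no verdict was reported.

**Last checks (cameras, arm clear of everything):**
- **Stop:** the knob top is at 99.7 mm (100 mm expected), so it is fully down. The knob is in line with the pointer to within about 2 mm.
- **Tub:** it is upright on the bed, with its lid top at 104.8 mm (105 mm expected). Its centre is about 36 mm from the blade's face, leaving a gap of about 4 mm. It is about 1 mm off the bed's centre line.
- **Grip and forces:** I gripped the tub at 12 N and set it down; wrist readings stayed within a few N in every sample.
- **Other things on the table:** they look unmoved by eye in the side and top pictures, but I did not measure them.

**What failed or disagreed:**
- The fingertips sit about 33 mm above the reported TCP height, although the interface text puts the TCP at the very end of the fingers. My first grasp of the knob therefore closed on air just above it. I measured the offset from the wrist and side depth images, corrected for it, and the second grasp held.
- The estimates of the stop's position along the rail differed by about 1 to 2 mm between the cameras and the release pose, well within the 6 mm allowed.

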